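# Load and close the sample desiccator

### The job

Lay the shelf plate level on its ledge inside the desiccator, then stand every sample carrier on it so that the stone slabs interlace with a pair of the plate's fins, all the way down. Then close it the way that beds the seal: set the lid on the rim with its key at least an eighth of a turn away from the notch, and keep it on the rim while turning it until the key drops into the notch and the lid sits fully home and level. Leave the rock, the jar and the tweezers where they are.

Things in the scene. Friction and masses are not known exactly. Their poses are not given: they have to be found in the camera images.
- desiccator: White plastic desiccator base, fixed to the bench: round bowl 202 mm across, black collar. Origin: centre of underside, z up. A ledge inside (top at z 48 mm, in a bore 157 mm wide) carries the shelf plate. The lid sits on the flange at z 60 mm, inside a raised collar (189 mm inside, 6.5 mm thick, top at z 67 mm) with one opening, the key notch, on this frame's +x.
- notch (a point): Middle of the key notch (26.5 mm wide opening in the collar) at flange level: 97.8 mm from the desiccator's axis along its +x, 60 mm above the bench.
- shelf_mid (a point): Loose aluminium shelf plate, 250 g, lying on the bench: a disc 152 mm across, 6 mm thick. This point is on its axis, 25 mm above its underside; z up. A lifting blade stands in the centre: 20 mm along x, 12 mm thick along y, top 50 mm above the underside. Two pairs of fins run along y, see pair_a and pair_b. Any yaw in the desiccator will do.
- pair_a (a point): Middle of a pair of fins on the shelf plate, at the disc's top, 36 mm from the plate's axis along its +x. The fins are 107 mm long along y, 4 mm thick, 20 mm high, at 7 mm either side (in x) of this point, tied at both ends (y = -55, +55 mm) by a low bar that stops a carrier. A pair takes two carriers, at y = -27 and +27 mm; a seated carrier's mid point is 31 mm above this point.
- pair_b (a point): The other pair of fins, the same as pair_a, 36 mm from the plate's axis along its -x.
- lid: Lid, 400 g, upright on the bench: pale plastic dome 170 mm across (inside 162 mm wide, 62 mm high), black flange ring 181 mm across and 8 mm thick, black bar grip on top. Origin at the centre of the flange's underside, z up, x towards its key.
- lid_mid (a point): The lid, on its axis, 50 mm above the flange's underside (half-way up), axes as lid. The dome's flat top is 68 mm above the flange's underside; on it the bar grip, 60 mm along x, 14 mm thick along y, reaches from 68 to 100 mm.
- lid_key (a point): The lid's key: a tab 22 mm wide, 8 mm thick, out of the flange along the lid's +x to 104 mm from its axis. This point is on its underside (level with the flange's), 97.8 mm from the axis. Riding on the collar it is 67 mm above the bench and the free lid leans about 2 degrees; within 1 degree of the notch the lid drops by its own weight, the key to 60 mm.
- carrier1_mid (a point): Sample carrier, 60 g (may be absent): three brown stone slabs (46 mm along y, 27 mm tall, 4 mm thick, at x = -14, 0, +14 mm) hang like comb teeth from a grey clamp bar 32 mm along x; above it a grip blade 22 mm along x, 12 mm thick along y, to 62 mm above the slabs' lower edges, on which it stands. Same turned half round. Point on its axis, 31 mm above the lower edges.
- carrier2_mid (a point): Sample carrier like carrier1 (may be absent); same point and axes.
- carrier3_mid (a point): Sample carrier like carrier1 (may be absent); same point and axes.
- carrier4_mid (a point): Sample carrier like carrier1 (may be absent); same point and axes.
- rock: Bystander: brown rock specimen, 60 x 45 x 45 mm; origin at the centre of its underside. Leave alone.
- reagent: Bystander: closed amber jar, 60 mm across, 75 mm tall; origin at the centre of its underside. Leave alone.
- tweezers: Bystander: steel tweezers lying flat, 120 mm long; origin at the middle, on the bench. Leave alone.
Things that resemble listed ones, but are neither listed nor needed, are in the scene too. What is shaped like the part that bears carrier2_mid but pink is not meant. Leave any blue look-alike of the part that bears carrier1_mid alone.

How it is judged:
On the way, in this order (a step that is already met when the one before it is completed fails the run):
1. the shelf plate lies level on its ledge inside the desiccator (horizontal distance between shelf_mid and desiccator below 0.005 m and z of shelf_mid in the frame of desiccator between 0.07 and 0.0755 m and angle between shelf_mid's own z axis and vertical below 0.035 rad), for 0.3 s.
2. every carrier stands fully down on the shelf plate, its slabs interlaced with a pair of fins (all of step 1 and (x of carrier1_mid in the frame of shelf_mid between 0.031 and 0.041 m or x of carrier1_mid in the frame of shelf_mid between -0.041 and -0.031 m) and y of carrier1_mid in the frame of shelf_mid between -0.033 and 0.033 m and z of carrier1_mid in the frame of shelf_mid between 0.008 and 0.0155 m and angle between each of carrier1_mid, carrier2_mid, carrier3_mid, carrier4_mid's own z axis and vertical below 0.07 rad and angle between the y axis of each of carrier1_mid, carrier2_mid, carrier3_mid, carrier4_mid and the y axis of shelf_mid, either way round below 0.2 rad and (x of carrier2_mid in the frame of shelf_mid between 0.031 and 0.041 m or x of carrier2_mid in the frame of shelf_mid between -0.041 and -0.031 m) and y of carrier2_mid in the frame of shelf_mid between -0.033 and 0.033 m and z of carrier2_mid in the frame of shelf_mid between 0.008 and 0.0155 m and (x of carrier3_mid in the frame of shelf_mid between 0.031 and 0.041 m or x of carrier3_mid in the frame of shelf_mid between -0.041 and -0.031 m) and y of carrier3_mid in the frame of shelf_mid between -0.033 and 0.033 m and z of carrier3_mid in the frame of shelf_mid between 0.008 and 0.0155 m and (x of carrier4_mid in the frame of shelf_mid between 0.031 and 0.041 m or x of carrier4_mid in the frame of shelf_mid between -0.041 and -0.031 m) and y of carrier4_mid in the frame of shelf_mid between -0.033 and 0.033 m and z of carrier4_mid in the frame of shelf_mid between 0.008 and 0.0155 m), for 0.3 s.
3. the lid rests on the desiccator with its key on top of the collar, well away from the notch (35 degrees or more) (horizontal distance between lid_mid and desiccator below 0.009 m and z of lid_key in the frame of desiccator between 0.0635 and 0.071 m and angle between lid_mid's own z axis and vertical below 0.08 rad and contact force between lid and desiccator above 0.4 N and x of lid_key in the frame of desiccator below 0.0801 m), for 0.2 s.
4. the lid has been turned on the rim, key still riding on the collar, to within 25 degrees of the notch (horizontal distance between lid_mid and desiccator below 0.009 m and z of lid_key in the frame of desiccator between 0.0635 and 0.071 m and angle between lid_mid's own z axis and vertical below 0.08 rad and contact force between lid and desiccator above 0.4 N and x of lid_key in the frame of desiccator above 0.0886 m), for 0.06 s.
5. the key has dropped into the notch and the lid is seated level (horizontal distance between lid_mid and desiccator below 0.0065 m and z of lid_mid in the frame of desiccator between 0.107 and 0.1122 m and z of lid_key in the frame of desiccator below 0.0622 m and angle between lid_mid's own z axis and vertical below 0.02 rad and x of lid_key in the frame of desiccator above 0.09 m and y of lid_key in the frame of desiccator between -0.006 and 0.006 m), for 0.3 s.
At the end, for the whole second after the job is handed in: Plate on its ledge (3 mm, 2 deg); every carrier present on it, within 4 mm of fully down, 4 deg of upright, 5 mm of the middle of a fin pair and 33 mm of the plate's middle along the fins; lid within 2 mm of fully down, 1 deg of level, key in the notch (all of step 2 and all of step 5); the robot touches nothing.
It fails at once if the rock specimen is disturbed (moved more than 25 mm) (distance of rock from where it was at the start of the episode above 0.025 m).
It fails at once if the jar is disturbed (moved more than 25 mm) (distance of reagent from where it was at the start of the episode above 0.025 m).
It fails at once if the tweezers is disturbed (moved more than 25 mm) (distance of tweezers from where it was at the start of the episode above 0.025 m).
Of carrier1, carrier2, carrier3, carrier4 only 2 to 4 are there at a start; the rules pass over those that are not, and their reading is None.
At some moment in a run one of carrier1, carrier2, carrier3, carrier4 may be knocked a few centimetres aside while the robot is not near it.
It also fails if it takes over 210 s, if anything falls off the work surface, if the arm or the gripper's body presses on something with over 40 N, if the wrist force passes 120 N, or if a joint passes its speed limit or range.

### The arm

A 7-joint arm with a two-finger parallel gripper is mounted at the origin on the work surface. World frame = base frame: x ahead of the robot, y to its left, z up, the work surface at z = 0. Lengths are in m, angles in rad, forces in N, time in s.
With the tool pointing down it reaches from about 0.35 to 0.9 m from the base axis. Payload 19.9 kg.
Tool frame: the origin (TCP) lies on the mounting face of the last link; the fingertips stand 173 mm ahead of it and the grasp point (between the pads) lies 155 mm ahead of it (r.grip_depth is the distance from the TCP to the grasp point, in m); z points along the fingers, y is the line along which they close (so a half turn about z gives the same grasp; the last joint's range is limited). The gripper opens to 85 mm and grips with 20 to 120 N. Pads are 22 mm wide; open, the fingers measure 114 mm over their backs; the gripper's body (76 mm by 85 mm) begins 54 mm behind the grasp point. The pads swing forward as they close: fully open they stand 13 mm farther back than shut.
Start: joints at [-1.367, 0.417, -0.01, 1.614, 0.005, 1.111, -0.053], TCP at [0.152, 0.606, 0.405] pointing down, gripper open.
Joint ranges: [-2.81, 2.81], [-0.39, 2.02], [-1.27, 1.25], [0.06, 2.57], [-1.19, 4.33], [0.19, 2], [-2.82, 2.82]. Speed limits (rad/s): [1.89, 1.89, 2.39, 2.39, 3.01, 3.01, 3.01].

### API

Orientations are given as a unit quaternion [x, y, z, w].
In Python, from bench import r, viewer, order gives the robot as it stands. The module is installed in compiled form; this text tells all that it offers.
- The arm moves only by the shell command python3 -m jog 'ROWS' [OPENING] [FORCE]. ROWS is JSON, a list of rows, each an object with "dp": the shift along the tool's x, y, z scaled (see below), a list of three; "rotation": the turn, a rotation vector about the tool's x, y, z scaled (see below), a list of three. In form: [{"dp": [tx, ty, tz], "rotation": [rx, ry, rz]}, ...]. A call has 1 to 20 rows; each row is the pose to reach, as a shift and turn from the pose commanded when the call began, along the tool's axes at that moment; what a row does not reach only later rows make up. The controller multiplies each number of a shift by 250 mm and each number of a turn by 45 degrees. A row lasts 1/12 s, in which the tool goes at most 41.7 mm and 7.16 degrees, less where a joint would pass 70% of its speed; a pose out of reach is approached as far as the arm can. A call with a number of a shift or a turn outside -1 to 1 is refused whole. A call with a gripper value outside its range is refused whole. OPENING is the closure, from 0 (fully open) to 1 (shut), set as the call begins (- or left out, the last holds). The fingers move at their own pace and stop on an object; FORCE is the grip in N (left out, the last holds). Time passes only in rows, so rows that repeat a pose let the fingers close. It gives the time, the measured TCP pose, the force, the opening and the grip force at its end, in the units of the state.
- r.get_state(): the state, without advancing time (a new reading comes with each control period).
- viewer.get_image(name): name is "scene" or "top" or "wrist"; returns the picture (420x560x3 uint8, red, green, blue); there is no depth.
- viewer.get_calibration(name): a dict with "mtx" (3x3 intrinsics, pixels), "D" ([k1, k2, p1, p2, k3] as OpenCV has them; the pictures are not rectified), "rvec" (rotation vector, rad) and "tvec" (3), from world to camera coordinates, as OpenCV has them; the wrist camera has in their place "T_tool_cam" (4x4, takes a point from camera to tool coordinates, whose origin is the TCP and whose axes are the flange's). Camera axes: x right, y down, z forward; pixel columns grow to the right and rows downward; lengths in m; the calibration is good to about 2 mm. A picture is of the moment at which its call begins: read the wrist's pose just before it. get_calibration takes no time and is no camera call.
- order.finish_job(): hands the job in; it is judged then, once.
The state is a dict: "time": time; "qpos": joint angles; "joint_velocities": joint speeds; "effort": joint torques, N m; "eef_pos": TCP position; "eef_rot": TCP orientation; "wrist_force": force on the tool from outside, world axes, zero at the start; "torque": the same for the moment, N m; "opening": opening from 0.0 (shut) to 1.0 (fully open); "grasp_force": force on a finger pad.
Only numpy, scipy, OpenCV 4.12 (cv2) and the standard library are available. Lean on these libraries where they do the work, as an engineer would, in place of code of your own. Each camera call takes 0.05 s, during which the arm holds its last target. There are 200 camera calls.

## Working session

There is one attempt and no reset: what is moved stays moved. The work goes in short steps, Python scripts to look and compute and a shell command to move; the robot and the scene stay as the last step left them, time stands still between calls to the robot, and variables do not carry over. Pictures are saved under pics/ and viewed, at most 14 in all, crops included, and the job is handed in when it is done.

```bash
mkdir -p pics; cat > h.py <<'E'
import numpy as np,cv2
from scipy.spatial.transform import Rotation as R
from bench import r,viewer,order
def cam(n,st=None):
    c=viewer.get_calibration(n);K=np.array(c['mtx'],float);D=np.array(c['D'],float)
    if 'T_tool_cam' in c:
        st=st or r.get_state();T=np.eye(4);T[:3,:3]=R.from_quat(st['eef_rot']).as_matrix();T[:3,3]=st['eef_pos']
        M=np.linalg.inv(T@np.array(c['T_tool_cam']));return K,D,M[:3,:3],M[:3,3]
    return K,D,cv2.Rodrigues(np.array(c['rvec'],float))[0],np.array(c['tvec'],float).ravel()
def px2w(n,uv,z,st=None):
    K,D,Rm,t=cam(n,st);p=cv2.undistortPoints(np.array(uv,float).reshape(-1,1,2),K,D)[:,0]
    d=np.c_[p,np.ones(len(p))]@Rm;o=-Rm.T@t;z=np.broadcast_to(z,len(d))
    return o+d*((z-o[2])/d[:,2])[:,None]
def w2px(n,P,st=None):
    K,D,Rm,t=cam(n,st);return cv2.projectPoints(np.array(P,float).reshape(-1,3),cv2.Rodrigues(Rm)[0],t,K,D)[0][:,0]
def shot(n,f,crop=None,s=1):
    im=viewer.get_image(n)[:,:,::-1].copy();cv2.imwrite('pics/raw_'+f,im)
    save(im,f,crop,s);return im
def save(im,f,crop=None,s=1):
    if crop: x0,y0,x1,y1=crop;im=im[y0:y1,x0:x1]
    cv2.imwrite('pics/'+f,cv2.resize(im,None,fx=s,fy=s,interpolation=cv2.INTER_CUBIC))
def go(P,yaw=None):
    """target: grasp point world P, finger line (tool y) world yaw deg; tool down -> prints dp, rotation units from current state"""
    st=r.get_state();A=R.from_quat(st['eef_rot']);p=np.array(st['eef_pos'])
    if yaw is None: yaw=np.degrees(np.arctan2(*A.as_matrix()[[1,0],1]))
    best=None
    for k in (0,180):
        a=np.radians(yaw+k);y=[np.cos(a),np.sin(a),0];z=[0,0,-1];B=R.from_matrix(np.c_[np.cross(y,z),y,z])
        v=(A.inv()*B).as_rotvec()
        if best is None or np.linalg.norm(v)<np.linalg.norm(best): best=v
    d=A.inv().apply(np.array(P)-[0,0,-r.grip_depth]-p)
    print('dp',np.round(d/.25,4),'rot',np.round(np.degrees(best)/45,4),'yawnow',np.round(np.degrees(np.arctan2(*A.as_matrix()[[1,0],1])),2),'q7',round(st['qpos'][6],2))
E
python3 -c "
from h import *
print(r.get_state(),r.grip_depth)
shot('top','top0.png',None,1.4);shot('scene','sc0.png',None,1.4)"
```

```text
{'time': 0.0, 'qpos': array([-1.36651527,  0.41798273, -0.01032085,  1.61417219,  0.00469276,
        1.11066496, -0.05299458]), 'joint_velocities': array([-0.00047731,  0.00120033,  0.00051443, -0.00154097, -0.00090118,
       -0.00128218, -0.00049279]), 'effort': array([ 9.58815508e-04, -8.64458013e+01,  6.78474829e-01, -4.34888613e+01,
        1.89475907e-02,  7.59909017e-03,  1.23599904e-05]), 'eef_pos': array([0.15202446, 0.60609539, 0.40405542]), 'eef_rot': array([ 1.22568146e-01,  9.92459917e-01, -6.00532227e-04, -3.56090889e-05]), 'wrist_force': array([-1.18539996, -0.22281789,  0.33841526]), 'torque': array([ 0.02422216, -0.03689832, -0.02894978]), 'grasp_force': 0.0, 'opening': 0.9998194996204223} 0.1547
```

View pics/top0.png

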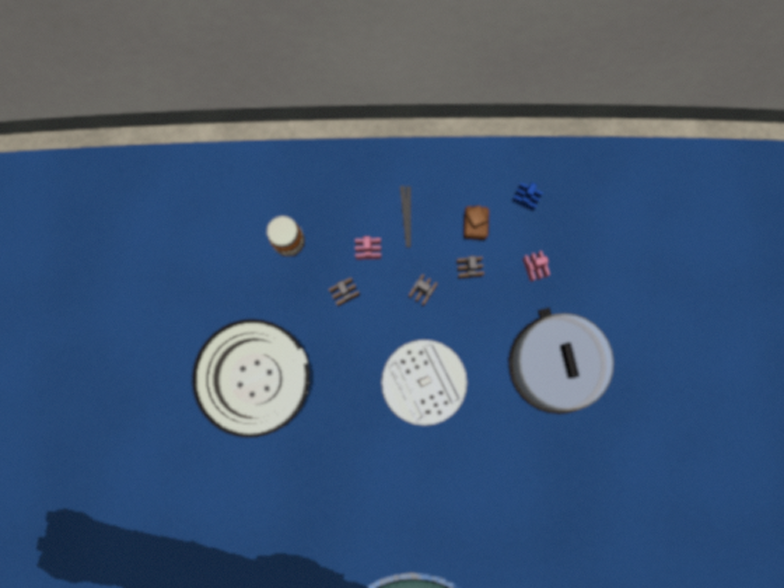

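View pics/sc0.png

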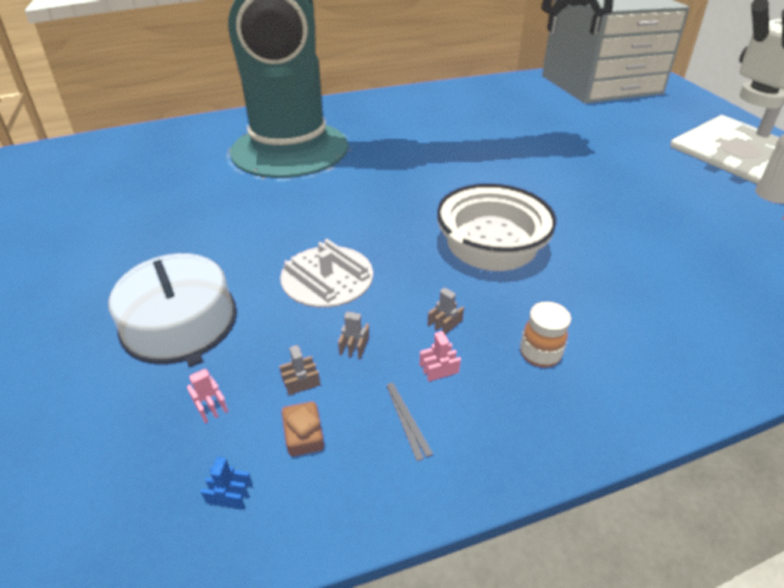

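The top picture shows the desiccator (252,378), its notch near (302,356), the plate (424,382) and the lid (564,362) with its key (544,314). The brown carriers are at (344,291), (423,289) and (470,266). The pink ones (368,247) and (537,265) and the blue one (527,195) are decoys. The jar, tweezers and rock are at (285,235), (407,216) and (476,222).

```bash
python3 -c "
from h import *
u=np.array([[252,378],[302,356],[424,382],[564,362],[544,314],[570,360],[344,291],[423,289],[470,266],[407,216],[476,222],[285,235]])/1.4
z=[.067,.065,.006,.068,.008,.1,.03,.03,.03,0,.045,.075]
print(np.round(px2w('top',u,z),3))
im=cv2.imread('pics/raw_top0.png');a=cv2.resize(im[170:320,130:450],None,fx=2.5,fy=2.5,interpolation=cv2.INTER_CUBIC);cv2.imwrite('pics/c1.png',a)
go([.53,0.03,.35],90)
"
```

```text
[[ 0.487  0.265  0.067]
 [ 0.524  0.18   0.065]
 [ 0.479 -0.03   0.006]
 [ 0.504 -0.269  0.068]
 [ 0.597 -0.254  0.008]
 [ 0.505 -0.271  0.1  ]
 [ 0.642  0.11   0.03 ]
 [ 0.644 -0.032  0.03 ]
 [ 0.685 -0.118  0.03 ]
 [ 0.79  -0.006  0.   ]
 [ 0.763 -0.13   0.045]
 [ 0.736  0.21   0.075]]
dp [-2.0271 -1.8678 -0.4001] rot [-0.0014 -0.     -0.3129] yawnow 75.92 q7 -0.05
```

View pics/c1.png

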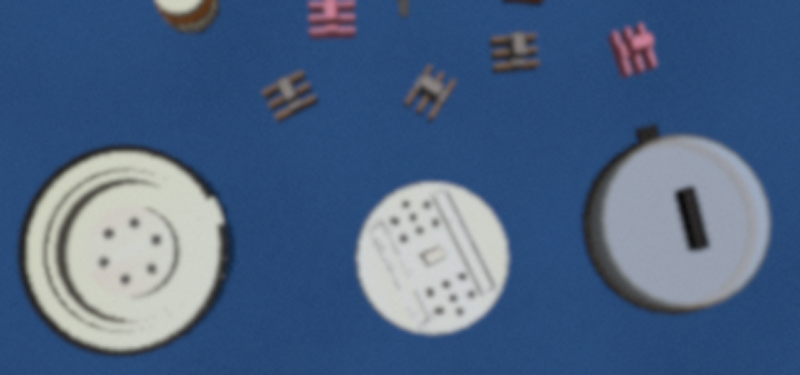

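The crop confirms three brown carriers with grey blades, at crop pixels (290,93), (432,90) and (515,50). Next I move above the plate.

```bash
python3 -m jog '[{"dp":[-1,-0.93,-0.4],"rotation":[0,0,0]},{"dp":[-1,-0.93,-0.4],"rotation":[0,0,0]},{"dp":[-1,-0.93,-0.4],"rotation":[0,0,0]},{"dp":[-1,-0.93,-0.4],"rotation":[0,0,0]},{"dp":[-1,-0.93,-0.4],"rotation":[0,0,0]},{"dp":[-1,-0.93,-0.4],"rotation":[0,0,0]},{"dp":[-1,-0.93,-0.4],"rotation":[0,0,0]},{"dp":[-1,-0.93,-0.4],"rotation":[0,0,0]},{"dp":[-1,-0.93,-0.4],"rotation":[0,0,0]},{"dp":[-1,-0.93,-0.4],"rotation":[0,0,0]}]'
python3 -c "
from h import *
go([.53,0.03,.35],90)"
```

```text
time: 0.93
eef_pos: [0.3406, 0.3159, 0.5063]
eef_rot: [0.126, 0.992, 0.001, 0.001]
wrist_force: [0.1, -0.4, -0.3]
opening: 0.999
grasp_force: 0.0
dp [-1.0186 -0.9184  0.0061] rot [ 0.0019  0.0021 -0.3209] yawnow 75.56 q7 0.51
```

```bash
python3 -m jog '[{"dp":[-1,-0.9,0],"rotation":[0,0,-0.32]},{"dp":[-1,-0.9,0],"rotation":[0,0,-0.32]},{"dp":[-1,-0.9,0],"rotation":[0,0,-0.32]},{"dp":[-1,-0.9,0],"rotation":[0,0,-0.32]},{"dp":[-1,-0.9,0],"rotation":[0,0,-0.32]},{"dp":[-1,-0.9,0],"rotation":[0,0,-0.32]},{"dp":[-1,-0.9,0],"rotation":[0,0,-0.32]},{"dp":[-1,-0.9,0],"rotation":[0,0,-0.32]},{"dp":[-1,-0.9,0],"rotation":[0,0,-0.32]},{"dp":[-1,-0.9,0],"rotation":[0,0,-0.32]},{"dp":[-1,-0.9,0],"rotation":[0,0,-0.32]}]'
python3 -c "
from h import *
st=r.get_state();shot('wrist','w1.png',None,1.4)
for n,p in dict(plate=(.479,-.03,.006),c1=(.642,.11,.03),c2=(.644,-.032,.03),c3=(.685,-.118,.03),des=(.487,.265,.067),lid=(.505,-.27,.1)).items(): print(n,w2px('wrist',p,st)*1.4)"
```

```text
time: 1.85
eef_pos: [0.526, 0.0404, 0.5041]
eef_rot: [-0.002, 1.0, -0.0, -0.001]
wrist_force: [-0.4, 1.8, -0.1]
opening: 0.998
grasp_force: 0.0
plate [[328.24316674 203.63359779]]
c1 [[451.18842984 349.28599157]]
c2 [[328.68947827 350.42241848]]
c3 [[257.39234725 382.30581277]]
des [[623.14429289 216.14052618]]
lid [[ 48.22609063 236.61409759]]
```

View pics/w1.png

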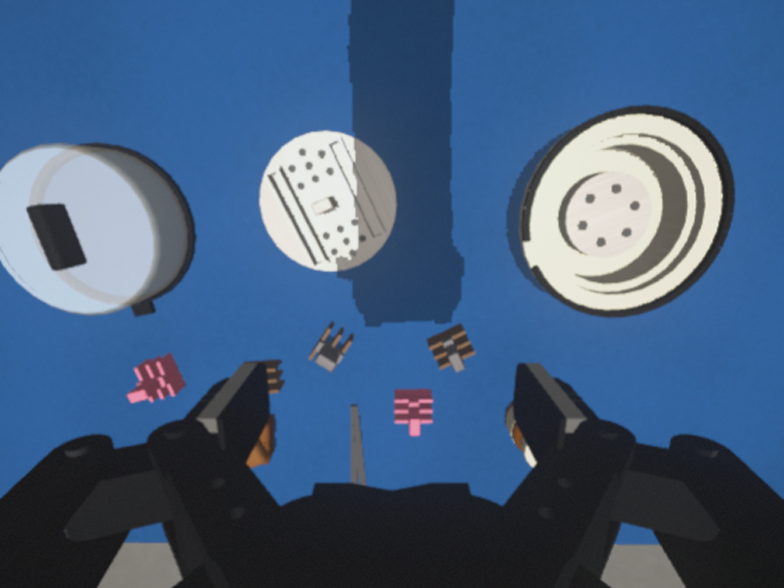

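The wrist picture shows the plate (328,201) with its fins along (272,172)-(316,264), the desiccator on the right with its notch at about (528,252), and the lid on the left. I'll fit circles to the plate edge and the collar.

```bash
cat >> h.py <<'E'
from scipy.optimize import least_squares
def fitc(P,rad):
    f=lambda c:np.hypot(P[:,0]-c[0],P[:,1]-c[1])-rad
    s=least_squares(f,P[:,:2].mean(0),loss='soft_l1',f_scale=.001);e=f(s.x);return s.x,np.sqrt(np.median(e**2)),e.mean(),len(P)
def contour(im,mask,seed):
    n,l,s,c=cv2.connectedComponentsWithStats(mask.astype(np.uint8));k=l[seed[1],seed[0]]
    cs,_=cv2.findContours((l==k).astype(np.uint8),cv2.RETR_EXTERNAL,cv2.CHAIN_APPROX_NONE);return max(cs,key=len)[:,0].astype(float)
E
python3 -c "
from h import *
st=r.get_state();im=cv2.imread('pics/raw_w1.png');hsv=cv2.cvtColor(im,cv2.COLOR_BGR2HSV)
m=(hsv[...,1]<110)&(hsv[...,2]>60)
p=contour(im,m,(215,130));w=px2w('wrist',p,.006,st);print('plate',fitc(w,.076),w.min(0),w.max(0))
b=(hsv[...,2]<45);p=contour(im,b,(522,110)) if b[110,522] else None
print(b[100:115,515:530].astype(int).sum())
K,D,Rm,t=cam('wrist',st);print('cam',-Rm.T@t, Rm[2])
f=px2w('wrist',np.array([[272,172],[316,264],[331,143],[377,238]])/1.4,.026,st);print(f,np.degrees(np.arctan2(*(f[1]-f[0])[[1,0]])),np.degrees(np.arctan2(*(f[3]-f[2])[[1,0]])))
print('blade',px2w('wrist',[[325/1.4,205/1.4]],.05,st))
c=px2w('wrist',np.array([[521,225],[734,190],[650,105],[625,316]])/1.4,.067,st);print('des',fitc(c,.101),c)
go([.479,-.03,.13],25.6)
"
```

```text
plate (array([ 0.47886442, -0.02951072]), np.float64(0.0003729801681288669), np.float64(0.00022221016080359882), 283) [ 0.40293881 -0.10610871  0.006     ] [0.55569668 0.04653597 0.006     ]
4
cam [0.45761627 0.04013378 0.47364932] [ 0.26727276  0.00186963 -0.9636191 ]
[[ 0.44618991 -0.08334978  0.026     ]
 [ 0.5430226  -0.04175782  0.026     ]
 [ 0.41747786 -0.02104001  0.026     ]
 [ 0.51401098  0.02566155  0.026     ]] 23.24468347865964 25.817136877007034
blade [[ 0.47820784 -0.02573827  0.05      ]]
des (array([0.4880773 , 0.26954147]), np.float64(0.0007211182383299167), np.float64(0.0005355132885332195), 4) [[0.4953775  0.16778981 0.067     ]
 [0.46128399 0.36799793 0.067     ]
 [0.38724344 0.27489457 0.067     ]
 [0.58813797 0.28411201 0.067     ]]
dp [ 0.1873 -0.284   0.8785] rot [-1.0000e-03 -9.0000e-04  1.4383e+00] yawnow 90.32 q7 1.52
```

```bash
python3 -m jog '[{"dp":[0.19,-0.28,0.5],"rotation":[0,0,1]},{"dp":[0.19,-0.28,0.5],"rotation":[0,0,1]},{"dp":[0.19,-0.28,0.5],"rotation":[0,0,1]},{"dp":[0.19,-0.28,0.5],"rotation":[0,0,1]},{"dp":[0.19,-0.28,0.5],"rotation":[0,0,1]},{"dp":[0.19,-0.28,0.5],"rotation":[0,0,1]},{"dp":[0.19,-0.28,0.5],"rotation":[0,0,1]},{"dp":[0.19,-0.28,0.5],"rotation":[0,0,1]}]'
python3 -c "
from h import *
go([.4785,-.029,.10],24.6)"
```

```text
time: 2.57
eef_pos: [0.4784, -0.0281, 0.3796]
eef_rot: [0.38, 0.925, 0.0, -0.0]
wrist_force: [0.2, -0.4, 0.0]
opening: 0.998
grasp_force: 0.0
dp [-0.0031 -0.0022  0.4997] rot [ 0.     -0.0007  0.4605] yawnow 45.32 q7 0.94
```

```bash
python3 -m jog '[{"dp":[0,0,0.45],"rotation":[0,0,0.46]},{"dp":[0,0,0.45],"rotation":[0,0,0.46]},{"dp":[0,0,0.45],"rotation":[0,0,0.46]},{"dp":[0,0,0.45],"rotation":[0,0,0.46]},{"dp":[0,0,0.45],"rotation":[0,0,0.46]}]'
python3 -c "
from h import *
st=r.get_state();shot('wrist','w2.png',None,1.4);print(w2px('wrist',[[.4785,-.029,.05],[.4785,-.029,.006]],st)*1.4)
go([.4785,-.029,.034],24.6)"
```

```text
time: 2.98
eef_pos: [0.4784, -0.0289, 0.2671]
eef_rot: [0.538, 0.843, -0.001, -0.001]
wrist_force: [-0.5, -1.3, 1.9]
opening: 0.997
grasp_force: 0.0
[[392.63736708 329.61492791]
 [392.54085654 303.89138298]]
dp [ 0.0013 -0.0016  0.3186] rot [0.0002 0.0002 0.0078] yawnow 24.95 q7 0.77
```

View pics/w2.png

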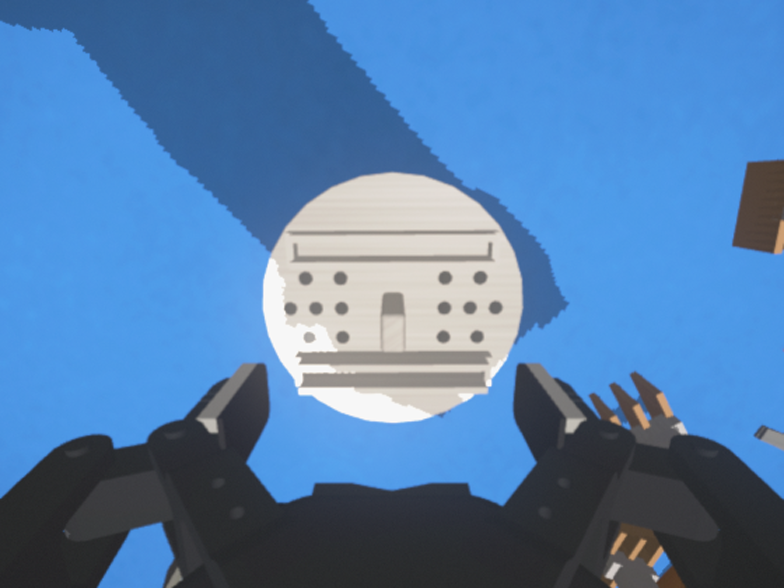

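Aligned: the fins are horizontal in the picture and the blade is at (393,333), against a prediction of (393,330). I descend and grip.

```bash
python3 -m jog '[{"dp":[0,0,0.16],"rotation":[0,0,0]},{"dp":[0,0,0.25],"rotation":[0,0,0]},{"dp":[0,0,0.3],"rotation":[0,0,0]},{"dp":[0,0,0.31],"rotation":[0,0,0]},{"dp":[0,0,0.31],"rotation":[0,0,0]},{"dp":[0,0,0.31],"rotation":[0,0,0]}]' && python3 -m jog '[{"dp":[0,0,0],"rotation":[0,0,0]},{"dp":[0,0,0],"rotation":[0,0,0]},{"dp":[0,0,0],"rotation":[0,0,0]},{"dp":[0,0,0],"rotation":[0,0,0]},{"dp":[0,0,0],"rotation":[0,0,0]},{"dp":[0,0,0],"rotation":[0,0,0]},{"dp":[0,0,0],"rotation":[0,0,0]},{"dp":[0,0,0],"rotation":[0,0,0]},{"dp":[0,0,0],"rotation":[0,0,0]},{"dp":[0,0,0],"rotation":[0,0,0]},{"dp":[0,0,0],"rotation":[0,0,0]},{"dp":[0,0,0],"rotation":[0,0,0]}]' 1 90
```

```text
time: 3.53
eef_pos: [0.4794, -0.0296, 0.1914]
eef_rot: [0.54, 0.842, 0.001, 0.001]
wrist_force: [-0.4, 0.5, 0.3]
opening: 1.002
grasp_force: 0.0
time: 4.53
eef_pos: [0.4786, -0.0295, 0.19]
eef_rot: [0.54, 0.842, 0.0, -0.0]
wrist_force: [-3.2, 1.4, 10.0]
opening: 0.129
grasp_force: 88.7
```

```bash
python3 -m jog '[{"dp":[0,0,-0.1],"rotation":[0,0,0]},{"dp":[0,0,-0.2],"rotation":[0,0,0]},{"dp":[0,0,-0.35],"rotation":[0,0,0]},{"dp":[0,0,-0.5],"rotation":[0,0,0]},{"dp":[0,0,-0.65],"rotation":[0,0,0]},{"dp":[0,0,-0.8],"rotation":[0,0,0]},{"dp":[0,0,-0.8],"rotation":[0,0,0]},{"dp":[0,0,-0.8],"rotation":[0,0,0]}]'
python3 -c "
from h import *
im=cv2.imread('pics/raw_w2.png');hsv=cv2.cvtColor(im,cv2.COLOR_BGR2HSV)
q=np.array([.5376,.8432,-.001,-.001])
a=np.radians(24.95);y=[np.cos(a),np.sin(a),0];z=[0,0,-1]
st=dict(eef_pos=[.4784,-.0289,.2671],eef_rot=(R.from_quat(q/np.linalg.norm(q))).as_quat())
p=contour(im,(hsv[...,1]<80)&(hsv[...,2]>90),(280,200));w=px2w('wrist',p,.006,st);c=fitc(w,.076);print(c,w.min(0),w.max(0))
st1=dict(eef_pos=[.526,.0404,.5041],eef_rot=np.array([-.002,1,0,-.001]))
im=cv2.imread('pics/raw_w1.png');hsv=cv2.cvtColor(im,cv2.COLOR_BGR2HSV)
p=contour(im,(hsv[...,2]<45)&(np.indices(im.shape[:2])[1]>370)&(np.indices(im.shape[:2])[0]<228),(522,150)) if 0 else None
# outer collar edge: non-blue mask
m=((hsv[...,1]<110)|(hsv[...,2]<50)); m[235:]=0; m[:,:365]=0
p=contour(im,m,(440,170)); w=px2w('wrist',p,.067,st1)
g0=np.array([.488,.269]);w=w[abs(np.hypot(*(w[:,:2]-g0).T)-.101)<.006]
print('des',fitc(w,.101)); cv=im.copy()
im=cv2.imread('pics/raw_top0.png');hsv=cv2.cvtColor(im,cv2.COLOR_BGR2HSV)
m=((hsv[...,1]<110)|(hsv[...,2]<50));m[320:]=0
p=contour(im,m,(180,270));w=px2w('top',p,.067);w=w[abs(np.hypot(*(w[:,:2]-g0).T)-.101)<.008];print('des top',fitc(w,.101))
p=contour(im,(hsv[...,1]<110)&(hsv[...,2]>60),(303,273));w=px2w('top',p,.006);print('plate top',fitc(w,.076))
"
```

```text
time: 5.2
eef_pos: [0.4787, -0.0294, 0.391]
eef_rot: [0.54, 0.842, 0.001, 0.001]
wrist_force: [-0.2, 1.2, -3.6]
opening: 0.123
grasp_force: 88.6
(array([ 0.47912927, -0.03106117]), np.float64(0.00043856127068505094), np.float64(-0.00025296305730959623), 530) [ 0.40309833 -0.10693311  0.006     ] [0.55531752 0.04534625 0.006     ]
des (array([0.48867522, 0.26753404]), np.float64(0.0011612041486215835), np.float64(0.00031362887736123123), 430)
des top (array([0.48943009, 0.26794632]), np.float64(0.0015595679084526924), np.float64(-0.0015703432167627714), 236)
plate top (array([ 0.47938641, -0.02986481]), np.float64(0.0015283569337672803), np.float64(0.001597695745376233), 175)
```

```bash
python3 -c "
from h import *
go([.56,.114,.395])"
```

```text
dp [ 0.3856  0.5368 -0.6331] rot [ 0.0041 -0.0001  0.    ] yawnow 24.65 q7 0.6
```

```bash
python3 -m jog '[{"dp":[0.05,0.07,-0.1],"rotation":[0,0,0]},{"dp":[0.15,0.2,-0.25],"rotation":[0,0,0]},{"dp":[0.25,0.36,-0.4],"rotation":[0,0,0]},{"dp":[0.34,0.48,-0.55],"rotation":[0,0,0]},{"dp":[0.385,0.537,-0.63],"rotation":[0,0,0]},{"dp":[0.385,0.537,-0.63],"rotation":[0,0,0]},{"dp":[0.385,0.537,-0.63],"rotation":[0,0,0]},{"dp":[0.385,0.537,-0.63],"rotation":[0,0,0]}]'
python3 -c "
from h import *
st=r.get_state();im=shot('wrist','w3.png',None,1.4);print(st['eef_pos'])
d=[.4888,.268]
t=np.linspace(0,2*np.pi,60);ring=lambda rad,z:w2px('wrist',np.c_[d[0]+rad*np.cos(t),d[1]+rad*np.sin(t),0*t+z],st)
for rad,z,c in((.101,.067,(0,255,0)),(.0785,.06,(0,0,255)),(.0785,.048,(255,0,255))): cv2.polylines(im,[np.int32(ring(rad,z)*16)],False,c,1,cv2.LINE_AA,4)
save(im,'w3.png',None,1.4)
go([.4885,.2685,.2],)"
```

```text
time: 5.87
eef_pos: [0.561, 0.1152, 0.5456]
eef_rot: [0.539, 0.842, -0.001, -0.0]
wrist_force: [-0.1, -0.8, -3.9]
opening: 0.123
grasp_force: 89.1
[0.56099341 0.11515832 0.54559146]
dp [ 0.6821 -0.0024  0.7616] rot [-0.0039  0.0003  0.    ] yawnow 24.62 q7 0.33
```

View pics/w3.png

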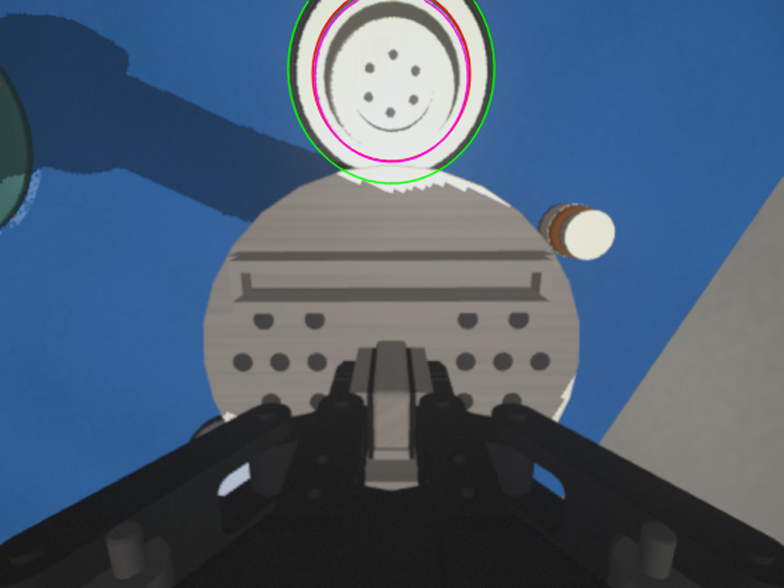

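The overlaid collar ring fits at (289..495, 70). I move over the desiccator.

```bash
python3 -m jog '[{"dp":[0.08,0,0.05],"rotation":[0,0,0]},{"dp":[0.2,0,0.15],"rotation":[0,0,0]},{"dp":[0.34,0,0.25],"rotation":[0,0,0]},{"dp":[0.48,0,0.4],"rotation":[0,0,0]},{"dp":[0.6,0,0.55],"rotation":[0,0,0]},{"dp":[0.68,0,0.7],"rotation":[0,0,0]},{"dp":[0.682,-0.002,0.85],"rotation":[0,0,0]},{"dp":[0.682,-0.002,0.95],"rotation":[0,0,0]},{"dp":[0.682,-0.002,0.98],"rotation":[0,0,0]},{"dp":[0.682,-0.002,0.98],"rotation":[0,0,0]},{"dp":[0.682,-0.002,0.98],"rotation":[0,0,0]}]'
python3 -c "
from h import *
go([.4885,.2685,.085],)
st=r.get_state();print(st['eef_pos'],st['wrist_force'])"
```

```text
time: 6.83
eef_pos: [0.4897, 0.2676, 0.3031]
eef_rot: [0.541, 0.841, -0.0, 0.0]
wrist_force: [-0.9, -0.8, -1.4]
opening: 0.124
grasp_force: 88.9
dp [ 0.0053 -0.0031  0.2538] rot [ 0.      0.0009 -0.    ] yawnow 24.51 q7 0.14
[0.48973831 0.26764714 0.30314728] [-0.91460797 -0.82685816 -1.36664983]
```

```bash
python3 -m jog '[{"dp":[0.005,-0.003,0.08],"rotation":[0,0,0]},{"dp":[0.005,-0.003,0.14],"rotation":[0,0,0]},{"dp":[0.005,-0.003,0.18],"rotation":[0,0,0]},{"dp":[0.005,-0.003,0.2],"rotation":[0,0,0]},{"dp":[0.005,-0.003,0.22],"rotation":[0,0,0]},{"dp":[0.005,-0.003,0.23],"rotation":[0,0,0]},{"dp":[0.005,-0.003,0.24],"rotation":[0,0,0]},{"dp":[0.005,-0.003,0.245],"rotation":[0,0,0]},{"dp":[0.005,-0.003,0.25],"rotation":[0,0,0]},{"dp":[0.005,-0.003,0.255],"rotation":[0,0,0]},{"dp":[0.005,-0.003,0.255],"rotation":[0,0,0]}]'
python3 -c "
from h import *
st=r.get_state();print(st['eef_pos'],st['wrist_force'],st['torque'])"
```

```text
time: 7.75
eef_pos: [0.4879, 0.2696, 0.2384]
eef_rot: [0.54, 0.842, -0.0, 0.0]
wrist_force: [0.1, -0.2, -2.5]
opening: 0.127
grasp_force: 89.1
[0.4878738  0.26959636 0.23839649] [ 0.05693678 -0.15941843 -2.50332466] [-0.0020564   0.04905273 -0.01066873]
```

```bash
python3 -m jog '[{"dp":[0,0,0.006],"rotation":[0,0,0]},{"dp":[0,0,0.01],"rotation":[0,0,0]},{"dp":[0,0,0.01],"rotation":[0,0,0]}]' && python3 -m jog '[{"dp":[0,0,0],"rotation":[0,0,0]},{"dp":[0,0,0],"rotation":[0,0,0]},{"dp":[0,0,0],"rotation":[0,0,0]},{"dp":[0,0,0],"rotation":[0,0,0]},{"dp":[0,0,0],"rotation":[0,0,0]},{"dp":[0,0,0],"rotation":[0,0,0]}]' 0.5 &&  python3 -m jog '[{"dp":[0,0,-0.1],"rotation":[0,0,0]},{"dp":[0,0,-0.25],"rotation":[0,0,0]},{"dp":[0,0,-0.4],"rotation":[0,0,0]},{"dp":[0,0,-0.55],"rotation":[0,0,0]},{"dp":[0,0,-0.7],"rotation":[0,0,0]},{"dp":[0,0,-0.8],"rotation":[0,0,0]},{"dp":[0,0,-0.8],"rotation":[0,0,0]},{"dp":[0,0,-0.8],"rotation":[0,0,0]}]'
cat >> h.py <<'E'
def draw(im,n,st,c,yaw,z=.054,sx=36):
    """plate circle + fin corners; yaw = plate y-axis deg"""
    a=np.radians(yaw);ey=np.array([np.cos(a),np.sin(a)]);ex=np.array([ey[1],-ey[0]])
    t=np.linspace(0,2*np.pi,80);L=[(np.c_[c[0]+.076*np.cos(t),c[1]+.076*np.sin(t),0*t+z])]
    for s in(-.043,-.029,.029,.043): L.append(np.array([[*(c+s*ex+k*ey),z+.02] for k in(-.0535,.0535)]))
    for l in L: cv2.polylines(im,[np.int32(w2px(n,l,st)*16)],False,(0,0,255),1,cv2.LINE_AA,4)
E
python3 -c "
from h import *
st=r.get_state();im=shot('wrist','w4.png');print(st['eef_pos'])
draw(im,'wrist',st,np.array([.4883,.269]),24.5);save(im,'w4.png',None,1.4)"
```

```text
time: 8.0
eef_pos: [0.4881, 0.2694, 0.2379]
eef_rot: [0.54, 0.842, 0.001, -0.001]
wrist_force: [-16.4, -7.0, 42.6]
opening: 0.128
grasp_force: 96.1
time: 8.5
eef_pos: [0.4879, 0.2696, 0.2358]
eef_rot: [0.54, 0.842, -0.0, 0.0]
wrist_force: [0.1, 0.0, -0.3]
opening: 0.498
grasp_force: 0.0
time: 9.17
eef_pos: [0.488, 0.2696, 0.4371]
eef_rot: [0.54, 0.842, 0.001, 0.0]
wrist_force: [-0.4, 0.4, -1.4]
opening: 0.496
grasp_force: 0.0
[0.48795567 0.26960607 0.43708905]
```

View pics/w4.png

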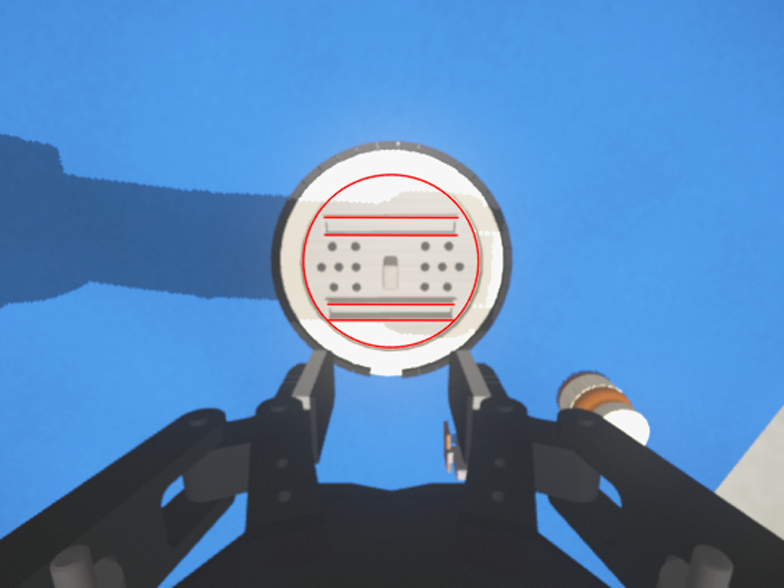

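The plate sits concentric in the bore, with its blade at (391,272) and the notch at the bottom, (387,373). I'll take exact fin edges from a crop.

```bash
python3 -c "
from h import *
st=r.get_state();im=cv2.imread('pics/raw_w4.png')
save(im,'w4c.png',(195,100,365,270),3.5)
hsv=cv2.cvtColor(im,cv2.COLOR_BGR2HSV);m=((hsv[...,1]<110)|(hsv[...,2]<60));m[255:]=0;m[:,:190]=0;m[:,370:]=0
p=contour(im,m,(280,190));w=px2w('wrist',p,.067,st);g=np.array([.4885,.269]);e=np.hypot(*(w[:,:2]-g).T);w=w[abs(e-.101)<.005];print(fitc(w,.101))
print(w2px('wrist',[*g,.104],st)*3.5-[195*3.5,350])
n=px2w('wrist',np.array([[387,373]])/1.4,.064,st);print('notch',n,np.degrees(np.arctan2(n[0,1]-.2685,n[0,0]-.4887)))"
```

```text
(array([0.48808305, 0.26821513]), np.float64(0.0008152872611500746), np.float64(-0.0007262814019015731), 404)
[[297.13594037 345.83697426]]
notch [[0.52506745 0.1791076  0.064     ]] -67.86206488196646
```

View pics/w4c.png

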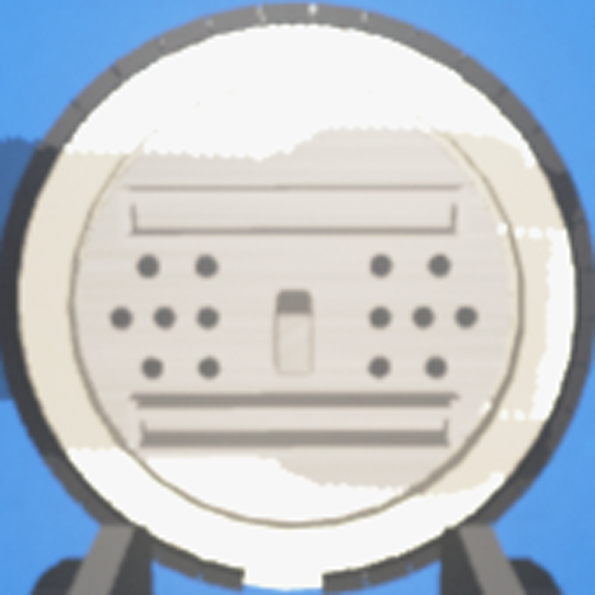

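```bash
python3 -c "
from h import *
go([.69,-.04,.265])"
```

```text
dp [-1.463   0.2194  0.0639] rot [ 0.0001 -0.0003  0.    ] yawnow 24.63 q7 0.05
```

```bash
python3 -m jog '[{"dp":[-0.1,0.02,0],"rotation":[0,0,0]},{"dp":[-0.25,0.04,0],"rotation":[0,0,0]},{"dp":[-0.4,0.06,0],"rotation":[0,0,0]},{"dp":[-0.56,0.08,0],"rotation":[0,0,0]},{"dp":[-0.72,0.11,0],"rotation":[0,0,0]},{"dp":[-0.88,0.15,0],"rotation":[0,0,0]},{"dp":[-1,0.22,0],"rotation":[0,0,0]},{"dp":[-1,0.22,0],"rotation":[0,0,0]}]' && python3 -m jog '[{"dp":[-0.12,0,0.02],"rotation":[0,0,0]},{"dp":[-0.26,0,0.04],"rotation":[0,0,0]},{"dp":[-0.38,0,0.06],"rotation":[0,0,0]},{"dp":[-0.46,0,0.06],"rotation":[0,0,0]},{"dp":[-0.46,0,0.06],"rotation":[0,0,0]},{"dp":[-0.46,0,0.06],"rotation":[0,0,0]},{"dp":[-0.46,0,0.06],"rotation":[0,0,0]}]'
python3 -c "
from h import *
st=r.get_state();print(st['eef_pos']);np.save('st5.npy',np.r_[st['eef_pos'],st['eef_rot']])
shot('wrist','w5.png',None,1.42)"
```

```text
time: 9.88
eef_pos: [0.6448, 0.0597, 0.4339]
eef_rot: [0.543, 0.84, -0.002, 0.0]
wrist_force: [0.9, -0.1, 0.2]
opening: 0.504
grasp_force: 0.0
time: 10.47
eef_pos: [0.6898, -0.0387, 0.4196]
eef_rot: [0.54, 0.842, -0.0, -0.001]
wrist_force: [-0.3, 0.7, 0.9]
opening: 0.5
grasp_force: 0.0
[ 0.68983651 -0.03874595  0.41960352]
```

View pics/w5.png

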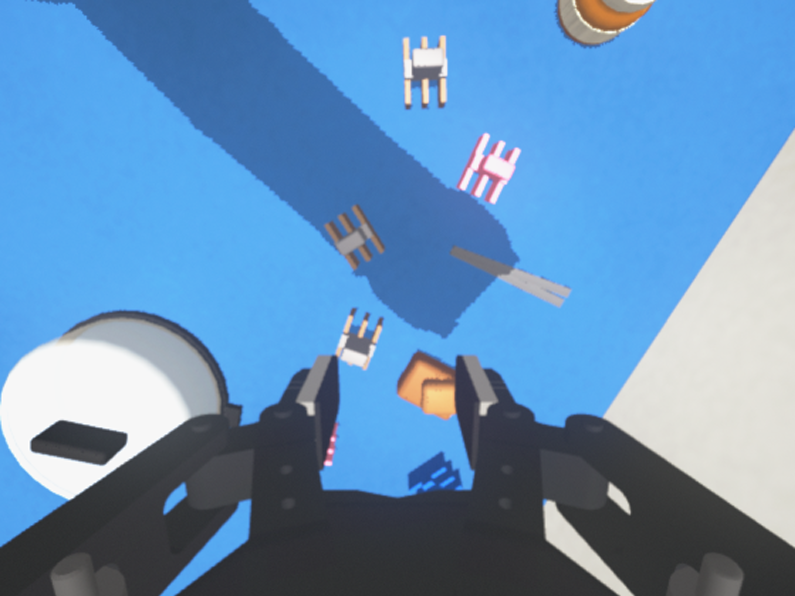

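Carriers in the picture: A blade (427,62), B (354,240), C (357,352), all brown slabs with grey blades. Pink at (490,168) and (332,445) and blue at (435,475) are decoys. I'll overlay a carrier model.

```bash
cat >> h.py <<'E'
def carr(im,st,c,yaw,col=(0,255,0),n='wrist'):
    a=np.radians(yaw);ey=np.array([np.cos(a),np.sin(a)]);ex=np.array([ey[1],-ey[0]])
    def q(cx,hx,hy,z): return np.array([[*(np.array(c)+(cx+i*hx)*ex+j*hy*ey),z] for i,j in((-1,-1),(1,-1),(1,1),(-1,1),(-1,-1))])
    for l in(q(0,.002,.023,.027),q(-.014,.002,.023,.027),q(.014,.002,.023,.027),q(0,.011,.006,.062)):
        cv2.polylines(im,[np.int32(w2px(n,l,st)*64)],False,col,1,cv2.LINE_AA,6)
E
cat > m5.py <<'E'
from h import *
s=np.load('st5.npy');st=dict(eef_pos=s[:3],eef_rot=s[3:])
e=np.array([[425,37],[425,106],[341,217],[369,262],[366,315],[356,366],[427,62],[354,240],[357,352]])/1.42
w=px2w('wrist',e,[.027]*6+[.062]*3,st)
im=cv2.imread('pics/raw_w5.png');big=[]
for i in range(3):
    a,b=w[2*i],w[2*i+1];d=(b-a);yaw=np.degrees(np.arctan2(d[1],d[0]));print(np.round((a+b)/2,4),'blade',np.round(w[6+i],4),'yaw',round(yaw,1),'len',np.linalg.norm(d))
E
python3 m5.py
```

```text
[0.6452 0.1096 0.027 ] blade [0.6453 0.1076 0.062 ] yaw -64.3 len 0.04837303369732957
[ 0.6469 -0.0329  0.027 ] blade [ 0.6475 -0.0281  0.062 ] yaw -34.5 len 0.045144500127045684
[ 0.6883 -0.1164  0.027 ] blade [ 0.6866 -0.1134  0.062 ] yaw -77.0 len 0.05124770056225974
```

```bash
cat >> m5.py <<'E'
C=[((.645,.1086),-64.5),((.647,-.0305),-34.5),((.6875,-.115),-77)]
im=cv2.resize(im,None,fx=4,fy=4,interpolation=cv2.INTER_CUBIC)
c0=cam
import h
h.w2px=lambda n,P,st,f=w2px:f(n,P,st)*4+1.5
for c,y in C:
    h.carr(im,st,c,y)
P=[h.w2px('wrist',[*c,.04],st)[0] for c,_ in C]
cv2.imwrite('pics/m5.png',np.hstack([im[max(0,int(v)-170):max(0,int(v)-170)+340,int(u)-130:int(u)+130] for u,v in P]))
E
python3 m5.py
```

```text
[0.6452 0.1096 0.027 ] blade [0.6453 0.1076 0.062 ] yaw -64.3 len 0.04837303369732957
[ 0.6469 -0.0329  0.027 ] blade [ 0.6475 -0.0281  0.062 ] yaw -34.5 len 0.045144500127045684
[ 0.6883 -0.1164  0.027 ] blade [ 0.6866 -0.1134  0.062 ] yaw -77.0 len 0.05124770056225974
```

View pics/m5.png

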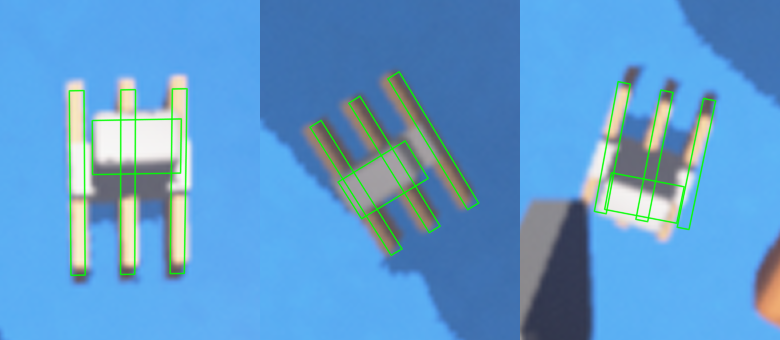

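The model fits A, B (about 1 mm too far right) and C (yaw nearer -83). I take C first.

```bash
python3 -c "
from h import *
go([.687,-.116,.14],97)"
```

```text
dp [-0.2781 -0.1395  0.5012] rot [-5.0000e-04 -1.8000e-03 -1.6073e+00] yawnow 24.67 q7 0.71
```

```bash
python3 -m jog '[{"dp":[-0.1,-0.05,0.1],"rotation":[0,0,-0.15]},{"dp":[-0.2,-0.1,0.2],"rotation":[0,0,-0.3]},{"dp":[-0.278,-0.14,0.3],"rotation":[0,0,-0.45]},{"dp":[-0.278,-0.14,0.3],"rotation":[0,0,-0.6]},{"dp":[-0.278,-0.14,0.3],"rotation":[0,0,-0.75]},{"dp":[-0.278,-0.14,0.3],"rotation":[0,0,-0.9]},{"dp":[-0.278,-0.14,0.3],"rotation":[0,0,-1]},{"dp":[-0.278,-0.14,0.3],"rotation":[0,0,-1]}]' && python3 -m jog '[{"dp":[0,0,0.05],"rotation":[0,0,-0.15]},{"dp":[0,0,0.1],"rotation":[0,0,-0.3]},{"dp":[0,0,0.15],"rotation":[0,0,-0.45]},{"dp":[0,0,0.2],"rotation":[0,0,-0.6]},{"dp":[0,0,0.2],"rotation":[0,0,-0.607]},{"dp":[0,0,0.2],"rotation":[0,0,-0.607]}]'
python3 -c "
from h import *
st=r.get_state();im=shot('wrist','w6.png');np.save('st6.npy',np.r_[st['eef_pos'],st['eef_rot']]);print(st['qpos'][6],st['eef_pos'])
im=cv2.resize(im,None,fx=2,fy=2,interpolation=cv2.INTER_CUBIC)
import h;h.w2px=lambda n,P,s,f=w2px:f(n,P,s)*2+.5
h.carr(im,st,(.687,-.116),-83);u,v=h.w2px('wrist',[.687,-.116,.04],st)[0];print(u,v)
cv2.imwrite('pics/w6.png',im[max(0,int(v)-250):int(v)+250,int(u)-300:int(u)+300])
go([.687,-.116,.052],97)"
```

```text
time: 11.18
eef_pos: [0.687, -0.116, 0.3459]
eef_rot: [0.174, 0.985, 0.0, -0.0]
wrist_force: [0.2, 0.4, 0.3]
opening: 0.501
grasp_force: 0.0
time: 11.68
eef_pos: [0.6869, -0.1166, 0.2957]
eef_rot: [-0.058, 0.998, 0.0, -0.0]
wrist_force: [1.1, -0.2, 0.6]
opening: 0.494
grasp_force: 0.0
1.9828860054204989 [ 0.686947   -0.11655989  0.29572629]
561.3965867710438 440.4751432748728
dp [0.0004 0.0031 0.3592] rot [ 0.      0.0003 -0.0083] yawnow 96.63 q7 1.98
```

View pics/w6.png

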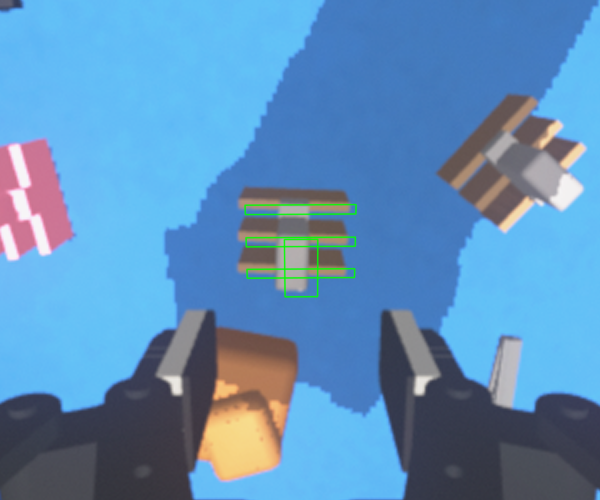

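The carrier sits about 3 mm left and 2.5 mm up of the model, so it is at (0.6845, -0.119). I descend with that correction.

```bash
python3 -m jog '[{"dp":[0.01,-0.009,0.1],"rotation":[0,0,0]},{"dp":[0.01,-0.009,0.2],"rotation":[0,0,0]},{"dp":[0.01,-0.009,0.28],"rotation":[0,0,0]},{"dp":[0.01,-0.009,0.34],"rotation":[0,0,0]},{"dp":[0.01,-0.009,0.357],"rotation":[0,0,0]},{"dp":[0.01,-0.009,0.357],"rotation":[0,0,0]},{"dp":[0.01,-0.009,0.357],"rotation":[0,0,0]}]' && python3 -m jog '[{"dp":[0,0,0],"rotation":[0,0,0]},{"dp":[0,0,0],"rotation":[0,0,0]},{"dp":[0,0,0],"rotation":[0,0,0]},{"dp":[0,0,0],"rotation":[0,0,0]},{"dp":[0,0,0],"rotation":[0,0,0]},{"dp":[0,0,0],"rotation":[0,0,0]},{"dp":[0,0,0],"rotation":[0,0,0]},{"dp":[0,0,0],"rotation":[0,0,0]}]' 1 50
python3 -c "
from h import *
st=r.get_state();print(st['eef_pos'],st['wrist_force'])"
```

```text
time: 12.32
eef_pos: [0.6853, -0.1197, 0.2079]
eef_rot: [-0.06, 0.998, -0.0, 0.001]
wrist_force: [0.5, -0.3, 1.1]
opening: 0.498
grasp_force: 0.0
time: 12.98
eef_pos: [0.6852, -0.1197, 0.2078]
eef_rot: [-0.06, 0.998, -0.0, 0.001]
wrist_force: [-1.5, -0.2, 6.6]
opening: 0.128
grasp_force: 52.6
[ 0.68516543 -0.11971252  0.2077737 ] [-1.48155523 -0.17408199  6.63628154]
```

```bash
python3 -m jog '[{"dp":[0,0,-0.1],"rotation":[0,0,0]},{"dp":[0,0,-0.25],"rotation":[0,0,0.1]},{"dp":[0,0,-0.4],"rotation":[0,0,0.25]},{"dp":[0,0,-0.55],"rotation":[0,0,0.4]},{"dp":[0,0,-0.65],"rotation":[0,0,0.55]},{"dp":[0,0,-0.7],"rotation":[0,0,0.7]},{"dp":[0,0,-0.7],"rotation":[0,0,0.85]},{"dp":[0,0,-0.7],"rotation":[0,0,1]},{"dp":[0,0,-0.7],"rotation":[0,0,1]}]'
python3 -c "
from h import *
c=np.array([.4884,.2688]);a=np.radians(24.6);ey=np.array([np.cos(a),np.sin(a)]);ex=np.array([ey[1],-ey[0]])
go([*(c+.0367*ex+.027*ey),.25],24.6)"
```

```text
time: 13.73
eef_pos: [0.6848, -0.1194, 0.3822]
eef_rot: [0.329, 0.944, 0.0, 0.0]
wrist_force: [-0.3, 0.5, -1.0]
opening: 0.134
grasp_force: 51.6
dp [ 1.4004  0.7582 -0.0906] rot [4.000e-04 5.000e-04 5.998e-01] yawnow 51.59 q7 1.27
```

```bash
python3 -m jog '[{"dp":[0.1,0.05,-0.05],"rotation":[0,0,0.1]},{"dp":[0.23,0.12,-0.09],"rotation":[0,0,0.2]},{"dp":[0.37,0.2,-0.09],"rotation":[0,0,0.3]},{"dp":[0.51,0.27,-0.09],"rotation":[0,0,0.4]},{"dp":[0.65,0.35,-0.09],"rotation":[0,0,0.5]},{"dp":[0.79,0.43,-0.09],"rotation":[0,0,0.6]},{"dp":[0.92,0.5,-0.09],"rotation":[0,0,0.6]},{"dp":[1,0.54,-0.09],"rotation":[0,0,0.6]},{"dp":[1,0.54,-0.09],"rotation":[0,0,0.6]}]'
cat >> h.py <<'E'
def slot(sx,sy,z,c=(.4884,.2688),yaw=24.6):
    a=np.radians(yaw);ey=np.array([np.cos(a),np.sin(a)]);ex=np.array([ey[1],-ey[0]])
    go([*(np.array(c)+sx*ex+sy*ey),z-r.grip_depth],yaw)
E
python3 -c "
from h import *
slot(.0367,.027,.33)"
```

```text
time: 14.48
eef_pos: [0.5694, 0.1462, 0.404]
eef_rot: [0.533, 0.846, 0.0, -0.001]
wrist_force: [-0.9, 0.2, -0.3]
opening: 0.134
grasp_force: 51.6
dp [0.4328 0.0252 0.2968] rot [-0.0005 -0.0026  0.0218] yawnow 25.58 q7 0.38
```

```bash
python3 -m jog '[{"dp":[0.13,0.01,0],"rotation":[0,0,0.022]},{"dp":[0.27,0.015,0],"rotation":[0,0,0.022]},{"dp":[0.39,0.02,0.08],"rotation":[0,0,0.022]},{"dp":[0.433,0.025,0.18],"rotation":[0,0,0.022]},{"dp":[0.433,0.025,0.26],"rotation":[0,0,0.022]},{"dp":[0.433,0.025,0.296],"rotation":[0,0,0.022]},{"dp":[0.433,0.025,0.296],"rotation":[0,0,0.022]},{"dp":[0.433,0.025,0.296],"rotation":[0,0,0.022]}]'
python3 -c "
from h import *
slot(.0367,.027,.262);st=r.get_state();im=shot('wrist','w7.png');print(st['eef_pos'])
draw(im,'wrist',st,np.array([.4884,.2688]),24.6);save(im,'w7.png',(100,60,460,330),2.2)"
```

```text
time: 15.15
eef_pos: [0.5319, 0.2408, 0.3308]
eef_rot: [0.545, 0.838, -0.0, 0.0]
wrist_force: [-1.2, -0.6, -0.4]
opening: 0.132
grasp_force: 51.6
dp [ 0.0277 -0.0037  0.2751] rot [ 0.0001  0.0007 -0.0143] yawnow 23.96 q7 0.21
[0.53186132 0.24075113 0.3307911 ]
```

View pics/w7.png

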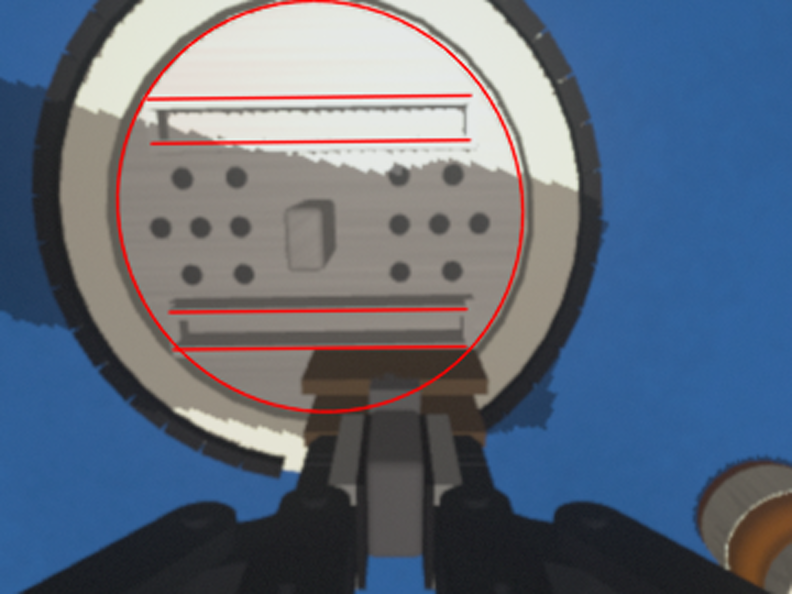

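The fin overlay fits within about 1 mm, the carrier is level in the grip, and the arm was still settling sideways. I close the lateral gap before descending.

```bash
python3 -m jog '[{"dp":[0.015,-0.003,0.01],"rotation":[0,0,-0.014]},{"dp":[0.025,-0.003,0.05],"rotation":[0,0,-0.014]},{"dp":[0.025,-0.003,0.1],"rotation":[0,0,-0.014]},{"dp":[0.025,-0.003,0.12],"rotation":[0,0,-0.014]},{"dp":[0.025,-0.003,0.12],"rotation":[0,0,-0.014]},{"dp":[0.025,-0.003,0.12],"rotation":[0,0,-0.014]}]'
python3 -c "
from h import *
slot(.0367,.027,.262)"
```

```text
time: 15.7
eef_pos: [0.5281, 0.2468, 0.2997]
eef_rot: [0.541, 0.841, -0.001, -0.0]
wrist_force: [0.4, 0.3, -0.9]
opening: 0.133
grasp_force: 51.6
dp [-0.0007  0.0003  0.1509] rot [-0.0012  0.0006 -0.0009] yawnow 24.56 q7 0.23
```

```bash
python3 -m jog '[{"dp":[0,0,0.03],"rotation":[0,0,0]},{"dp":[0,0,0.06],"rotation":[0,0,0]},{"dp":[0,0,0.09],"rotation":[0,0,0]},{"dp":[0,0,0.11],"rotation":[0,0,0]},{"dp":[0,0,0.13],"rotation":[0,0,0]},{"dp":[0,0,0.14],"rotation":[0,0,0]},{"dp":[0,0,0.148],"rotation":[0,0,0]},{"dp":[0,0,0.15],"rotation":[0,0,0]}]'
```

```text
time: 16.37
eef_pos: [0.5281, 0.247, 0.2624]
eef_rot: [0.54, 0.841, -0.0, 0.0]
wrist_force: [-0.2, -0.2, -0.9]
opening: 0.132
grasp_force: 51.6
```

```bash
python3 -m jog '[{"dp":[0,0,0.003],"rotation":[0,0,0]},{"dp":[0,0,0.003],"rotation":[0,0,0]},{"dp":[0,0,0.003],"rotation":[0,0,0]},{"dp":[0,0,0.003],"rotation":[0,0,0]}]' 0.68 && python3 -m jog '[{"dp":[0,0,-0.08],"rotation":[0,0,0]},{"dp":[0,0,-0.2],"rotation":[0,0,0]},{"dp":[0,0,-0.35],"rotation":[0,0,0]},{"dp":[0,0,-0.5],"rotation":[0,0,0]},{"dp":[0,0,-0.55],"rotation":[0,0,0]},{"dp":[0,0,-0.55],"rotation":[0,0,0]}]'
python3 -c "
from h import *
go([.645,.108,.14],-64.5)
go([.645,.108,.14],115.4)"
```

```text
time: 16.7
eef_pos: [0.5281, 0.247, 0.2622]
eef_rot: [0.54, 0.841, 0.0, 0.0]
wrist_force: [0.3, 0.6, 1.2]
opening: 0.321
grasp_force: 0.0
time: 17.2
eef_pos: [0.5287, 0.247, 0.4033]
eef_rot: [0.54, 0.841, 0.003, 0.001]
wrist_force: [0.2, -0.9, 0.2]
opening: 0.317
grasp_force: 0.0
dp [-0.6995  0.1894  0.4345] rot [ 0.0045 -0.0068  1.9794] yawnow 24.57 q7 0.16
dp [-0.6995  0.1894  0.4345] rot [ 0.0045 -0.0068  1.9816] yawnow 24.57 q7 0.16
```

```bash
python3 -m jog '[{"dp":[-0.1,0.03,0],"rotation":[0,0,0.15]},{"dp":[-0.22,0.06,0],"rotation":[0,0,0.3]},{"dp":[-0.35,0.1,0],"rotation":[0,0,0.45]},{"dp":[-0.48,0.13,0.06],"rotation":[0,0,0.6]},{"dp":[-0.6,0.16,0.12],"rotation":[0,0,0.75]},{"dp":[-0.7,0.19,0.2],"rotation":[0,0,0.9]},{"dp":[-0.7,0.19,0.2],"rotation":[0,0,1]},{"dp":[-0.7,0.19,0.2],"rotation":[0,0,1]}]' 0.5 && python3 -m jog '[{"dp":[0,0,0.05],"rotation":[0,0,0.15]},{"dp":[0,0,0.1],"rotation":[0,0,0.3]},{"dp":[0,0,0.15],"rotation":[0,0,0.45]},{"dp":[0,0,0.2],"rotation":[0,0,0.6]},{"dp":[0,0,0.22],"rotation":[0,0,0.75]},{"dp":[0,0,0.22],"rotation":[0,0,0.9]},{"dp":[0,0,0.22],"rotation":[0,0,0.98]},{"dp":[0,0,0.22],"rotation":[0,0,0.98]}]'
cat >> h.py <<'E'
from scipy.optimize import minimize
def sil(shape,st,x,n='wrist',s=2):
    a=np.radians(x[2]);ey=np.array([np.cos(a),np.sin(a)]);ex=np.array([ey[1],-ey[0]]);m=np.zeros((shape[0]*s,shape[1]*s),np.uint8)
    for cx,hx,hy,z0,z1 in((0,.002,.023,0,.027),(-.014,.002,.023,0,.027),(.014,.002,.023,0,.027),(0,.016,.006,.024,.034),(0,.011,.006,.03,.062)):
        B=[[*(np.array(x[:2])+(cx+i*hx)*ex+j*hy*ey),z] for i in(-1,1) for j in(-1,1) for z in(z0,z1)]
        cv2.fillConvexPoly(m,cv2.convexHull(np.int32(np.round(w2px(n,B,st)*s*16))),1,cv2.LINE_8,4)
    return m
def fitcarr(im,st,x0,s=2):
    hsv=cv2.cvtColor(im,cv2.COLOR_BGR2HSV);nb=~((hsv[...,0]>95)&(hsv[...,0]<128)&(hsv[...,1]>70))
    nb=cv2.resize(nb.astype(np.uint8)*255,None,fx=s,fy=s,interpolation=cv2.INTER_LINEAR)>127
    roi=cv2.dilate(sil(im.shape,st,x0),np.ones((25,25)))>0
    l=cv2.connectedComponentsWithStats(((nb&roi)).astype(np.uint8));k=1+np.argmax(l[2][1:,4]);nb=l[1]==k
    f=lambda d:-((lambda m:(m&nb).sum()/(m|nb).sum())(sil(im.shape,st,[x0[0]+d[0]*.001,x0[1]+d[1]*.001,x0[2]+d[2]])>0))
    best=min((minimize(f,[0,0,d],method='Nelder-Mead',options=dict(initial_simplex=[[0,0,d],[4,0,d],[0,4,d],[0,0,d+6]])) for d in(-4,4)),key=lambda q:q.fun)
    d=best.x;return np.round([x0[0]+d[0]*.001,x0[1]+d[1]*.001,x0[2]+d[2]],4),best.fun
E
python3 -c "
from h import *
s=np.load('st6.npy');print('C check',fitcarr(cv2.imread('pics/raw_w6.png'),dict(eef_pos=s[:3],eef_rot=s[3:]),(.687,-.116,-83)))
s=np.load('st5.npy');s5=dict(eef_pos=s[:3],eef_rot=s[3:]);i5=cv2.imread('pics/raw_w5.png')
for x in((.645,.1086,-64.5),(.647,-.0305,-34.5)): print('w5',fitcarr(i5,s5,x))
st=r.get_state();im=shot('wrist','w8.png');x,f=fitcarr(im,st,(.645,.108,-64.5));print(x,f,st['eef_pos'],st['qpos'][6])
go([x[0],x[1],.052],x[2])"
```

```text
time: 17.87
eef_pos: [0.6442, 0.1062, 0.3474]
eef_rot: [0.823, 0.568, -0.002, 0.0]
wrist_force: [-0.2, -0.4, 0.1]
opening: 0.507
grasp_force: 0.0
time: 18.53
eef_pos: [0.6437, 0.1088, 0.2943]
eef_rot: [0.975, 0.221, -0.0, -0.0]
wrist_force: [-1.1, 0.0, -1.0]
opening: 0.502
grasp_force: 0.0
C check (array([  0.6866,  -0.1177, -85.4273]), np.float64(-0.9358230204796846))
w5 (array([  0.6455,   0.1114, -62.2047]), np.float64(-0.919755778456171))Traceback (most recent call last):
  File "<string>", line 5, in <module>
    for x in((.645,.1086,-64.5),(.647,-.0305,-34.5)): print('w5',fitcarr(i5,s5,x))
                                                                 ~~~~~~~^^^^^^^^^
  File "h.py", line 67, in fitcarr
    best=min((minimize(f,[0,0,d],method='Nelder-Mead',options=dict(initial_simplex=[[0,0,d],[4,0,d],[0,4,d],[0,0,d+6]])) for d in(-4,4)),key=lambda q:q.fun)
  File "h.py", line 67, in <genexpr>
    best=min((minimize(f,[0,0,d],method='Nelder-Mead',options=dict(initial_simplex=[[0,0,d],[4,0,d],[0,4,d],[0,0,d+6]])) for d in(-4,4)),key=lambda q:q.fun)
              ~~~~~~~~^^^^^^^
[... 388 characters left out ...]
0[0]+d[0]*.001,x0[1]+d[1]*.001,x0[2]+d[2]])>0))
                                                      ~~~^^^^^^^^^^^^^^^^^^^^^^^^^^^^^^^^^^^^^^^^^^^^^^^^^^^^^^^^^^
  File "h.py", line 59, in sil
    cv2.fillConvexPoly(m,cv2.convexHull(np.int32(np.round(w2px(n,B,st)*s*16))),1,cv2.LINE_8,4)
                                                          ~~~~^^^^^^^^
  File "h.py", line 15, in w2px
    K,D,Rm,t=cam(n,st);return cv2.projectPoints(np.array(P,float).reshape(-1,3),cv2.Rodrigues(Rm)[0],t,K,D)[0][:,0]
             ~~~^^^^^^
  File "h.py", line 5, in cam
    c=viewer.get_calibration(n);K=np.array(c['mtx'],float);D=np.array(c['D'],float)
ValueError: time passes only in moves, steps and waits
```

```bash
sed -i "s/    c=viewer.get_calibration(n);K/    c=_cal(n);K/; s/^def cam/import functools\n_cal=functools.cache(viewer.get_calibration)\ndef cam/" h.py
python3 -c "
from h import *
s=np.load('st5.npy');s5=dict(eef_pos=s[:3],eef_rot=s[3:]);i5=cv2.imread('pics/raw_w5.png')
print('w5',fitcarr(i5,s5,(.647,-.0305,-34.5)))
st=r.get_state();im=shot('wrist','w8.png');x,f=fitcarr(im,st,(.645,.108,-64.5));print(x,f,st['eef_pos'],st['qpos'][6])
go([x[0],x[1],.052],x[2])"
```

```text
w5 (array([ 6.45900e-01, -3.19000e-02, -3.35313e+01]), np.float64(-0.8923076923076924))
[  0.6439   0.1103 -62.806 ] -0.9460598854177926 [0.64372047 0.10880402 0.29426076] -0.8277064391777827
dp [ 0.0033 -0.0058  0.3508] rot [-0.0001  0.0001 -0.0319] yawnow -64.24 q7 -0.82
```

```bash
python3 -m jog '[{"dp":[0.003,-0.006,0.1],"rotation":[0,0,-0.032]},{"dp":[0.003,-0.006,0.2],"rotation":[0,0,-0.032]},{"dp":[0.003,-0.006,0.28],"rotation":[0,0,-0.032]},{"dp":[0.003,-0.006,0.34],"rotation":[0,0,-0.032]},{"dp":[0.003,-0.006,0.35],"rotation":[0,0,-0.032]},{"dp":[0.003,-0.006,0.35],"rotation":[0,0,-0.032]},{"dp":[0.003,-0.006,0.35],"rotation":[0,0,-0.032]}]' && python3 -m jog '[{"dp":[0,0,0],"rotation":[0,0,0]},{"dp":[0,0,0],"rotation":[0,0,0]},{"dp":[0,0,0],"rotation":[0,0,0]},{"dp":[0,0,0],"rotation":[0,0,0]},{"dp":[0,0,0],"rotation":[0,0,0]},{"dp":[0,0,0],"rotation":[0,0,0]},{"dp":[0,0,0],"rotation":[0,0,0]},{"dp":[0,0,0],"rotation":[0,0,0]}]' 1 50 && python3 -m jog '[{"dp":[0,0,-0.1],"rotation":[0,0,0]},{"dp":[0,0,-0.25],"rotation":[0,0,-0.1]},{"dp":[0,0,-0.4],"rotation":[0,0,-0.25]},{"dp":[0,0,-0.55],"rotation":[0,0,-0.4]},{"dp":[0,0,-0.7],"rotation":[0,0,-0.55]},{"dp":[0,0,-0.75],"rotation":[0,0,-0.7]},{"dp":[0,0,-0.75],"rotation":[0,0,-0.85]},{"dp":[0,0,-0.75],"rotation":[0,0,-1]},{"dp":[0,0,-0.75],"rotation":[0,0,-1]}]'
python3 -c "
from h import *
slot(.036,-.027,.40)"
```

```text
time: 19.17
eef_pos: [0.6445, 0.1092, 0.208]
eef_rot: [0.972, 0.233, 0.001, 0.0]
wrist_force: [0.4, -0.5, 0.2]
opening: 0.505
grasp_force: 0.0
time: 19.83
eef_pos: [0.6443, 0.1094, 0.2077]
eef_rot: [0.973, 0.233, 0.0, -0.0]
wrist_force: [-1.5, 0.4, 7.5]
opening: 0.13
grasp_force: 52.6
time: 20.58
eef_pos: [0.644, 0.109, 0.3951]
eef_rot: [0.808, 0.59, 0.001, -0.0]
wrist_force: [-0.5, -0.2, -0.8]
opening: 0.127
grasp_force: 51.5
dp [ 0.2398 -0.7702 -0.0197] rot [ 1.000e-03 -8.000e-04 -9.409e-01] yawnow -17.74 q7 -0.18
```

```bash
python3 -m jog '[{"dp":[0.03,-0.1,-0.02],"rotation":[0,0,-0.12]},{"dp":[0.07,-0.23,-0.02],"rotation":[0,0,-0.26]},{"dp":[0.12,-0.37,-0.02],"rotation":[0,0,-0.4]},{"dp":[0.16,-0.5,-0.02],"rotation":[0,0,-0.54]},{"dp":[0.2,-0.63,-0.02],"rotation":[0,0,-0.68]},{"dp":[0.23,-0.73,-0.02],"rotation":[0,0,-0.82]},{"dp":[0.24,-0.77,-0.02],"rotation":[0,0,-0.94]},{"dp":[0.24,-0.77,-0.02],"rotation":[0,0,-0.94]},{"dp":[0.24,-0.77,-0.02],"rotation":[0,0,-0.94]}]'
python3 -c "
from h import *
slot(.036,-.027,.2628)"
```

```text
time: 21.33
eef_pos: [0.4797, 0.226, 0.3996]
eef_rot: [0.545, 0.838, 0.0, -0.0]
wrist_force: [-0.1, 0.2, 0.1]
opening: 0.134
grasp_force: 51.5
dp [-0.0031 -0.0052  0.5472] rot [ 0.0002 -0.0005 -0.0146] yawnow 23.95 q7 0.12
```

```bash
python3 -m jog '[{"dp":[-0.003,-0.005,0.1],"rotation":[0,0,-0.015]},{"dp":[-0.003,-0.005,0.22],"rotation":[0,0,-0.015]},{"dp":[-0.003,-0.005,0.34],"rotation":[0,0,-0.015]},{"dp":[-0.003,-0.005,0.4],"rotation":[0,0,-0.015]},{"dp":[-0.003,-0.005,0.4],"rotation":[0,0,-0.015]},{"dp":[-0.003,-0.005,0.4],"rotation":[0,0,-0.015]}]'
python3 -c "
from h import *
slot(.036,-.027,.2628)"
```

```text
time: 21.83
eef_pos: [0.4797, 0.2239, 0.2993]
eef_rot: [0.54, 0.841, -0.001, 0.0]
wrist_force: [1.0, 0.2, 0.0]
opening: 0.128
grasp_force: 51.6
dp [ 0.0049 -0.0016  0.146 ] rot [-0.0015  0.0018 -0.0001] yawnow 24.6 q7 0.23
```

```bash
python3 -m jog '[{"dp":[0.004,0,0.02],"rotation":[0,0,0]},{"dp":[0.004,0,0.04],"rotation":[0,0,0]},{"dp":[0.004,0,0.07],"rotation":[0,0,0]},{"dp":[0.004,0,0.1],"rotation":[0,0,0]},{"dp":[0.004,0,0.12],"rotation":[0,0,0]},{"dp":[0.004,0,0.135],"rotation":[0,0,0]},{"dp":[0.004,0,0.145],"rotation":[0,0,0]},{"dp":[0.004,0,0.148],"rotation":[0,0,0]}]' && python3 -c "
from h import *
st=r.get_state();print(st['eef_pos'],st['wrist_force'])"
```

```text
time: 22.5
eef_pos: [0.4784, 0.2257, 0.262]
eef_rot: [0.538, 0.843, -0.0, -0.0]
wrist_force: [0.2, -0.2, -0.8]
opening: 0.133
grasp_force: 51.6
[0.47844901 0.22572968 0.26204669] [ 0.22594657 -0.21306423 -0.78407214]
```

```bash
python3 -m jog '[{"dp":[0,0,0],"rotation":[0,0,0]},{"dp":[0,0,0],"rotation":[0,0,0]},{"dp":[0,0,0],"rotation":[0,0,0]},{"dp":[0,0,0],"rotation":[0,0,0]}]' 0.68 && python3 -m jog '[{"dp":[0,0,-0.08],"rotation":[0,0,0]},{"dp":[0,0,-0.2],"rotation":[0,0,0]},{"dp":[0,0,-0.35],"rotation":[0,0,0]},{"dp":[0,0,-0.5],"rotation":[0,0,0]},{"dp":[0,0,-0.55],"rotation":[0,0,0]},{"dp":[0,0,-0.55],"rotation":[0,0,0]}]'
python3 -c "
from h import *
go([.6455,-.032,.16],-33.5)"
```

```text
time: 22.83
eef_pos: [0.4785, 0.2258, 0.2627]
eef_rot: [0.538, 0.843, 0.0, 0.0]
wrist_force: [-0.4, -0.6, 0.0]
opening: 0.322
grasp_force: 0.0
time: 23.33
eef_pos: [0.4791, 0.2258, 0.4035]
eef_rot: [0.538, 0.843, 0.003, 0.001]
wrist_force: [0.2, -0.3, -1.0]
opening: 0.317
grasp_force: 0.0
dp [-1.216   0.168   0.3543] rot [ 0.0053 -0.0053  1.2974] yawnow 24.88 q7 0.14
```

```bash
python3 -m jog '[{"dp":[-0.1,0.02,0],"rotation":[0,0,0.15]},{"dp":[-0.22,0.04,0],"rotation":[0,0,0.3]},{"dp":[-0.36,0.06,0],"rotation":[0,0,0.45]},{"dp":[-0.5,0.08,0],"rotation":[0,0,0.6]},{"dp":[-0.65,0.11,0],"rotation":[0,0,0.75]},{"dp":[-0.8,0.14,0],"rotation":[0,0,0.9]},{"dp":[-0.93,0.16,0],"rotation":[0,0,1]},{"dp":[-1,0.168,0],"rotation":[0,0,1]},{"dp":[-1,0.168,0],"rotation":[0,0,1]}]' 0.5
python3 -c "
from h import *
go([.6455,-.032,.14],-33.5)"
```

```text
time: 24.08
eef_pos: [0.6227, 0.0125, 0.3992]
eef_rot: [0.821, 0.571, -0.001, 0.001]
wrist_force: [-0.2, -0.7, 0.0]
opening: 0.5
grasp_force: 0.0
dp [-0.134   0.1473  0.4184] rot [0.0012 0.0032 0.2905] yawnow -20.43 q7 -0.07
```

```bash
python3 -m jog '[{"dp":[-0.07,0.07,0.1],"rotation":[0,0,0.15]},{"dp":[-0.134,0.147,0.22],"rotation":[0,0,0.29]},{"dp":[-0.134,0.147,0.34],"rotation":[0,0,0.29]},{"dp":[-0.134,0.147,0.41],"rotation":[0,0,0.29]},{"dp":[-0.134,0.147,0.418],"rotation":[0,0,0.29]},{"dp":[-0.134,0.147,0.418],"rotation":[0,0,0.29]}]'
python3 -c "
from h import *
st=r.get_state();im=shot('wrist','w9.png');x,f=fitcarr(im,st,(.6459,-.032,-33.5));print(x,f,st['eef_pos'],st['qpos'][6])
go([x[0],x[1],.052],x[2])"
```

```text
time: 24.58
eef_pos: [0.6445, -0.0271, 0.2946]
eef_rot: [0.879, 0.476, -0.001, -0.0]
wrist_force: [0.3, -0.1, -0.2]
opening: 0.498
grasp_force: 0.0
[ 6.44800e-01 -3.25000e-02 -3.36157e+01] -0.9506712124440656 [ 0.64447729 -0.02708498  0.29460337] -0.13126475927079206
dp [-0.018   0.0114  0.3572] rot [0.0003 0.0001 0.0107] yawnow -33.13 q7 -0.13
```

```bash
python3 -m jog '[{"dp":[-0.018,0.011,0.1],"rotation":[0,0,0.01]},{"dp":[-0.018,0.011,0.2],"rotation":[0,0,0.01]},{"dp":[-0.018,0.011,0.28],"rotation":[0,0,0.01]},{"dp":[-0.018,0.011,0.34],"rotation":[0,0,0.01]},{"dp":[-0.018,0.011,0.355],"rotation":[0,0,0.01]},{"dp":[-0.018,0.011,0.355],"rotation":[0,0,0.01]},{"dp":[-0.018,0.011,0.355],"rotation":[0,0,0.01]}]' && python3 -m jog '[{"dp":[0,0,0],"rotation":[0,0,0]},{"dp":[0,0,0],"rotation":[0,0,0]},{"dp":[0,0,0],"rotation":[0,0,0]},{"dp":[0,0,0],"rotation":[0,0,0]},{"dp":[0,0,0],"rotation":[0,0,0]},{"dp":[0,0,0],"rotation":[0,0,0]},{"dp":[0,0,0],"rotation":[0,0,0]},{"dp":[0,0,0],"rotation":[0,0,0]}]' 1 50 && python3 -m jog '[{"dp":[0,0,-0.1],"rotation":[0,0,0]},{"dp":[0,0,-0.25],"rotation":[0,0,-0.1]},{"dp":[0,0,-0.4],"rotation":[0,0,-0.25]},{"dp":[0,0,-0.55],"rotation":[0,0,-0.4]},{"dp":[0,0,-0.7],"rotation":[0,0,-0.55]},{"dp":[0,0,-0.75],"rotation":[0,0,-0.7]},{"dp":[0,0,-0.75],"rotation":[0,0,-0.85]},{"dp":[0,0,-0.75],"rotation":[0,0,-1]},{"dp":[0,0,-0.75],"rotation":[0,0,-1]}]'
python3 -c "
from h import *
slot(-.036,0,.40)"
```

```text
time: 25.22
eef_pos: [0.6451, -0.0327, 0.2081]
eef_rot: [0.881, 0.473, 0.001, 0.0]
wrist_force: [1.1, -0.3, 0.2]
opening: 0.498
grasp_force: 0.0
time: 25.88
eef_pos: [0.6449, -0.0327, 0.2076]
eef_rot: [0.881, 0.473, 0.001, 0.0]
wrist_force: [-2.3, 0.9, 7.5]
opening: 0.131
grasp_force: 52.7
time: 26.63
eef_pos: [0.6444, -0.0329, 0.395]
eef_rot: [0.631, 0.776, 0.001, 0.0]
wrist_force: [0.5, -0.4, -0.8]
opening: 0.132
grasp_force: 51.4
dp [ 1.4489 -0.3979 -0.02  ] rot [ 1.400e-03 -2.000e-04 -2.861e-01] yawnow 11.73 q7 0.5
```

```bash
python3 -m jog '[{"dp":[0.08,-0.02,-0.02],"rotation":[0,0,-0.1]},{"dp":[0.2,-0.06,-0.02],"rotation":[0,0,-0.2]},{"dp":[0.34,-0.1,-0.02],"rotation":[0,0,-0.286]},{"dp":[0.49,-0.14,-0.02],"rotation":[0,0,-0.286]},{"dp":[0.64,-0.18,-0.02],"rotation":[0,0,-0.286]},{"dp":[0.79,-0.22,-0.02],"rotation":[0,0,-0.286]},{"dp":[0.92,-0.25,-0.02],"rotation":[0,0,-0.286]},{"dp":[0.97,-0.27,-0.02],"rotation":[0,0,-0.286]},{"dp":[0.97,-0.27,-0.02],"rotation":[0,0,-0.286]}]'
python3 -c "
from h import *
slot(-.036,0,.40)"
```

```text
time: 27.38
eef_pos: [0.5288, 0.1953, 0.3989]
eef_rot: [0.543, 0.84, 0.0, -0.001]
wrist_force: [0.3, 0.7, -0.3]
opening: 0.132
grasp_force: 51.4
dp [ 0.4784 -0.0273 -0.0036] rot [-0.001  -0.0017 -0.0069] yawnow 24.29 q7 0.23
```

```bash
python3 -m jog '[{"dp":[0.12,-0.01,0],"rotation":[0,0,-0.007]},{"dp":[0.26,-0.02,0],"rotation":[0,0,-0.007]},{"dp":[0.38,-0.027,0],"rotation":[0,0,-0.007]},{"dp":[0.46,-0.027,0.05],"rotation":[0,0,-0.007]},{"dp":[0.478,-0.027,0.15],"rotation":[0,0,-0.007]},{"dp":[0.478,-0.027,0.27],"rotation":[0,0,-0.007]},{"dp":[0.478,-0.027,0.37],"rotation":[0,0,-0.007]},{"dp":[0.478,-0.027,0.39],"rotation":[0,0,-0.007]},{"dp":[0.478,-0.027,0.39],"rotation":[0,0,-0.007]},{"dp":[0.478,-0.027,0.39],"rotation":[0,0,-0.007]}]'
python3 -c "
from h import *
slot(-.036,0,.2625)"
```

```text
time: 28.22
eef_pos: [0.476, 0.2976, 0.3027]
eef_rot: [0.541, 0.841, 0.0, 0.0]
wrist_force: [-0.2, 0.4, 0.2]
opening: 0.131
grasp_force: 51.4
dp [ 0.0188 -0.0029  0.1609] rot [ 0.0009  0.0004 -0.0037] yawnow 24.43 q7 0.08
```

```bash
python3 -m jog '[{"dp":[0.019,-0.003,0],"rotation":[0,0,-0.003]},{"dp":[0.019,-0.003,0.02],"rotation":[0,0,-0.003]},{"dp":[0.019,-0.003,0.04],"rotation":[0,0,-0.003]},{"dp":[0.019,-0.003,0.04],"rotation":[0,0,-0.003]}]'
python3 -c "
from h import *
slot(-.036,0,.2625)"
```

```text
time: 28.55
eef_pos: [0.4724, 0.3019, 0.2912]
eef_rot: [0.539, 0.842, -0.0, -0.0]
wrist_force: [-0.5, 0.3, -1.9]
opening: 0.129
grasp_force: 51.4
dp [-0.0032  0.003   0.1149] rot [-0.0005  0.      0.0025] yawnow 24.71 q7 0.08
```

```bash
python3 -m jog '[{"dp":[-0.003,0.003,0.01],"rotation":[0,0,0]},{"dp":[-0.003,0.003,0.03],"rotation":[0,0,0]},{"dp":[-0.003,0.003,0.06],"rotation":[0,0,0]},{"dp":[-0.003,0.003,0.085],"rotation":[0,0,0]},{"dp":[-0.003,0.003,0.1],"rotation":[0,0,0]},{"dp":[-0.003,0.003,0.11],"rotation":[0,0,0]},{"dp":[-0.003,0.003,0.116],"rotation":[0,0,0]},{"dp":[-0.003,0.003,0.116],"rotation":[0,0,0]}]'
```

```text
time: 29.22
eef_pos: [0.4737, 0.3015, 0.2624]
eef_rot: [0.539, 0.842, -0.0, 0.0]
wrist_force: [0.6, -0.0, -0.5]
opening: 0.128
grasp_force: 51.4
```

```bash
python3 -m jog '[{"dp":[0,0,0],"rotation":[0,0,0]},{"dp":[0,0,0],"rotation":[0,0,0]},{"dp":[0,0,0],"rotation":[0,0,0]},{"dp":[0,0,0],"rotation":[0,0,0]}]' 0.68 && python3 -m jog '[{"dp":[0,0,-0.08],"rotation":[0,0,0]},{"dp":[0,0,-0.2],"rotation":[0,0,0]},{"dp":[0,0,-0.35],"rotation":[0,0,0]},{"dp":[-0.1,0,-0.5],"rotation":[0,0,0]},{"dp":[-0.2,0,-0.6],"rotation":[0,0,0]},{"dp":[-0.3,0,-0.65],"rotation":[0,0,0]},{"dp":[-0.3,0,-0.65],"rotation":[0,0,0]},{"dp":[-0.3,0,-0.65],"rotation":[0,0,0]}]'
python3 -c "
from h import *
st=r.get_state();im=shot('wrist','w10.png');print(st['eef_pos'])
draw(im,'wrist',st,np.array([.4884,.2688]),24.6);save(im,'w10.png',(100,20,460,290),2.2)
K,D,Rm,t=cam('wrist',st);print('cam',-Rm.T@t)
c=np.array([.4884,.2688]);a=np.radians(24.6);ey=np.array([np.cos(a),np.sin(a)]);ex=np.array([ey[1],-ey[0]])
for s in((.036,.027),(.036,-.027),(-.036,0)): print(s,(w2px('wrist',[*(c+s[0]*ex+s[1]*ey),.116],st)-[100,20])*2.2)
import os
i=cv2.imread('pics/raw_top0.png')"
```

```text
time: 29.55
eef_pos: [0.4737, 0.3016, 0.2629]
eef_rot: [0.539, 0.842, 0.0, 0.0]
wrist_force: [0.7, 0.8, 0.2]
opening: 0.316
grasp_force: 0.0
time: 30.22
eef_pos: [0.5055, 0.2322, 0.4261]
eef_rot: [0.54, 0.841, 0.001, 0.0]
wrist_force: [-0.1, 0.7, 0.5]
opening: 0.323
grasp_force: 0.0
[0.50545426 0.23220267 0.42608995]
cam [0.47728796 0.29337429 0.39544454]
(0.036, 0.027) [[454.02898753 392.75132217]]
(0.036, -0.027) [[332.035865   392.81411564]]
(-0.036, 0) [[392.92087922 222.39412891]]
```

View pics/w10.png

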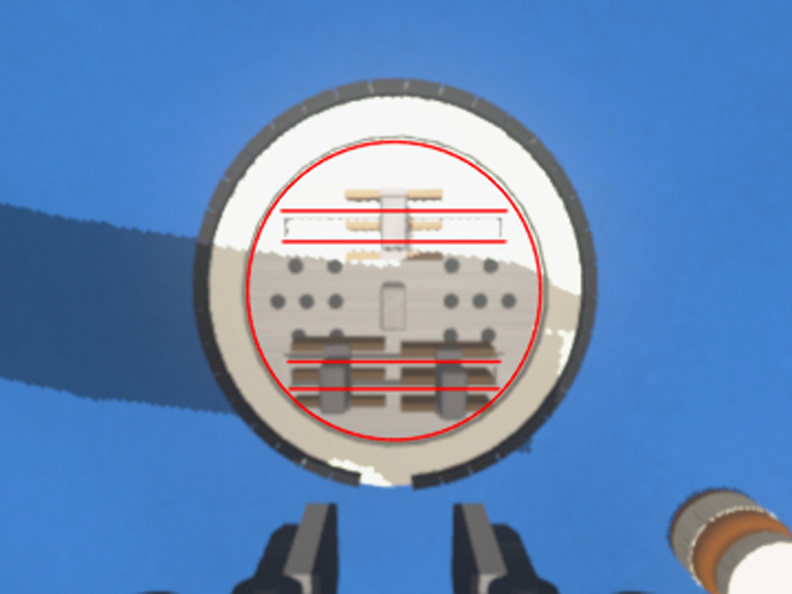

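All three carriers are interlaced, with blade tops at (394,222), (335,388) and (452,388) against predictions (393,222), (332,393) and (454,393). The notch is at (386,480). Next is the lid.

```bash
python3 -m jog '[{"dp":[-0.1,-0.04,-0.05],"rotation":[0,0,-0.1]},{"dp":[-0.23,-0.1,-0.05],"rotation":[0,0,-0.22]},{"dp":[-0.37,-0.17,-0.05],"rotation":[0,0,-0.36]},{"dp":[-0.51,-0.23,-0.05],"rotation":[0,0,-0.5]},{"dp":[-0.65,-0.3,-0.05],"rotation":[0,0,-0.65]},{"dp":[-0.8,-0.36,-0.05],"rotation":[0,0,-0.8]},{"dp":[-0.93,-0.42,-0.05],"rotation":[0,0,-0.93]},{"dp":[-1,-0.45,-0.05],"rotation":[0,0,-1]},{"dp":[-1,-0.45,-0.05],"rotation":[0,0,-1]}]' 0.3
python3 -c "
from h import *
st=r.get_state();go([.505,-.27,.245],100)"
```

```text
time: 31.02
eef_pos: [0.5068, -0.045, 0.4373]
eef_rot: [0.176, 0.984, -0.001, -0.0]
wrist_force: [-0.5, 0.0, 0.1]
opening: 0.701
grasp_force: 0.0
dp [-0.305  -0.8467  0.1514] rot [-0.0017 -0.0007 -0.6723] yawnow 69.75 q7 1.38
```

```bash
python3 -m jog '[{"dp":[-0.04,-0.1,0.02],"rotation":[0,0,-0.1]},{"dp":[-0.09,-0.25,0.05],"rotation":[0,0,-0.25]},{"dp":[-0.14,-0.4,0.08],"rotation":[0,0,-0.4]},{"dp":[-0.2,-0.55,0.11],"rotation":[0,0,-0.55]},{"dp":[-0.25,-0.69,0.14],"rotation":[0,0,-0.67]},{"dp":[-0.29,-0.8,0.15],"rotation":[0,0,-0.67]},{"dp":[-0.305,-0.847,0.15],"rotation":[0,0,-0.67]},{"dp":[-0.305,-0.847,0.15],"rotation":[0,0,-0.67]},{"dp":[-0.305,-0.847,0.15],"rotation":[0,0,-0.67]}]'
cat >> h.py <<'E'
def fitbar(im,st,x0,s=2,n='wrist'):
    hsv=cv2.cvtColor(im,cv2.COLOR_BGR2HSV);dk=cv2.resize((hsv[...,2]<70).astype(np.uint8)*255,None,fx=s,fy=s,interpolation=cv2.INTER_LINEAR)>127
    def S(x):
        a=np.radians(x[2]);e=np.array([np.cos(a),np.sin(a)]);f=np.array([-e[1],e[0]]);m=np.zeros((im.shape[0]*s,im.shape[1]*s),np.uint8)
        B=[[*(np.array(x[:2])+i*.03*e+j*.007*f),z] for i in(-1,1) for j in(-1,1) for z in(.068,.1)]
        cv2.fillConvexPoly(m,cv2.convexHull(np.int32(np.round(w2px(n,B,st)*s*16))),1,cv2.LINE_8,4);return m>0
    roi=cv2.dilate(S(x0).astype(np.uint8),np.ones((41,41)))>0;l=cv2.connectedComponentsWithStats((dk&roi).astype(np.uint8));k=1+np.argmax(l[2][1:,4]);nb=l[1]==k
    f=lambda d:-((lambda m:(m&nb).sum()/(m|nb).sum())(S([x0[0]+d[0]*.001,x0[1]+d[1]*.001,x0[2]+d[2]])))
    b=min((minimize(f,[0,0,d],method='Nelder-Mead',options=dict(initial_simplex=[[0,0,d],[4,0,d],[0,4,d],[0,0,d+6]])) for d in(-6,0,6)),key=lambda q:q.fun);d=b.x
    return np.round([x0[0]+d[0]*.001,x0[1]+d[1]*.001,x0[2]+d[2]],4),b.fun
E
python3 -c "
from h import *
st=r.get_state();im=shot('wrist','w11.png');np.save('st11.npy',np.r_[st['eef_pos'],st['eef_rot']]);print(st['eef_pos'],st['qpos'][6])
x,f=fitbar(im,st,(.505,-.27,12));print(x,f)
hsv=cv2.cvtColor(im,cv2.COLOR_BGR2HSV)
k=w2px('wrist',[x[0]+.0978*np.cos(np.radians(x[2])),x[1]+.0978*np.sin(np.radians(x[2])),.008],st)[0];print('key px',k,hsv[int(k[1]),int(k[0])] if k[1]<420 else None)
go([x[0],x[1],.086],x[2]+90)"
```

```text
time: 31.77
eef_pos: [0.5054, -0.266, 0.399]
eef_rot: [-0.085, 0.996, 0.0, -0.001]
wrist_force: [0.3, 0.2, -0.7]
opening: 0.7
grasp_force: 0.0
[ 0.50543484 -0.26601915  0.39901965] 2.4006735053601314Traceback (most recent call last):
  File "<string>", line 4, in <module>
    x,f=fitbar(im,st,(.505,-.27,12));print(x,f)
        ~~~~~~^^^^^^^^^^^^^^^^^^^^^^
  File "h.py", line 77, in fitbar
    roi=cv2.dilate(S(x0).astype(np.uint8),np.ones((41,41)))>0;l=cv2.connectedComponentsWithStats((dk&roi).astype(np.uint8));k=1+np.argmax(l[2][1:,4]);nb=l[1]==k
                                                                                                                                ~~~~~~~~~^^^^^^^^^^^^
    return _wrapfunc(a, 'argmax', axis=axis, out=out, **kwds)
    return bound(*args, **kwds)
ValueError: attempt to get argmax of an empty sequence
```

```bash
python3 -c "
from h import *
s=np.load('st11.npy');st=dict(eef_pos=s[:3],eef_rot=s[3:]);im=cv2.imread('pics/raw_w11.png');hsv=cv2.cvtColor(im,cv2.COLOR_BGR2HSV)
u=w2px('wrist',[.505,-.27,.1],st)[0];print(u);u=u.astype(int)
print(hsv[u[1],u[0]-60:u[0]+60:4,2].tolist());print(hsv[u[1]-90:u[1]+90:6,u[0],2].tolist())"
```

```text
[275.52427376 205.75510021]
[242, 242, 242, 242, 242, 242, 242, 242, 242, 242, 241, 242, 222, 85, 85, 83, 235, 242, 241, 242, 242, 242, 242, 242, 242, 242, 242, 242, 242, 242]
[144, 240, 241, 241, 241, 242, 242, 242, 242, 241, 83, 84, 86, 86, 85, 83, 84, 83, 85, 84, 142, 242, 238, 233, 233, 241, 190, 196, 195, 192]
```

```bash
sed -i 's/hsv\[...,2\]<70/hsv[...,2]<140/' h.py; python3 -c "
from h import *
s=np.load('st11.npy');st=dict(eef_pos=s[:3],eef_rot=s[3:]);im=cv2.imread('pics/raw_w11.png')
x,f=fitbar(im,st,(.505,-.27,12));print(x,f)
hsv=cv2.cvtColor(im,cv2.COLOR_BGR2HSV)
for z in (.004,.008):
  k=w2px('wrist',[[x[0]+q*np.cos(np.radians(x[2]+o)),x[1]+q*np.sin(np.radians(x[2]+o)),z] for o in(-10,-5,0,5,10) for q in(.098,)],st);print('key px',k.round().tolist(),[hsv[int(v),int(u),2] for u,v in k if v<420])
go([x[0],x[1],.086],x[2]+90)"
```

```text
[ 0.5081 -0.2735  9.7594] -0.8673444086288123
key px [[261.0, 260.0], [267.0, 261.0], [274.0, 261.0], [280.0, 261.0], [286.0, 260.0]] [np.uint8(245), np.uint8(240), np.uint8(234), np.uint8(233), np.uint8(241)]
key px [[261.0, 261.0], [267.0, 262.0], [274.0, 262.0], [280.0, 262.0], [286.0, 261.0]] [np.uint8(245), np.uint8(240), np.uint8(234), np.uint8(233), np.uint8(241)]
dp [-0.0042 -0.0361  0.6342] rot [ 0.001  -0.0018  0.0025] yawnow 99.87 q7 2.4
```

```bash
python3 -m jog '[{"dp":[0,-0.034,0.1],"rotation":[0,0,0]},{"dp":[0,-0.034,0.25],"rotation":[0,0,0]},{"dp":[0,-0.034,0.4],"rotation":[0,0,0]},{"dp":[0,-0.034,0.52],"rotation":[0,0,0]},{"dp":[0,-0.034,0.58],"rotation":[0,0,0]},{"dp":[0,-0.034,0.61],"rotation":[0,0,0]},{"dp":[0,-0.034,0.616],"rotation":[0,0,0]},{"dp":[0,-0.034,0.616],"rotation":[0,0,0]}]' && python3 -m jog '[{"dp":[0,0,0],"rotation":[0,0,0]},{"dp":[0,0,0],"rotation":[0,0,0]},{"dp":[0,0,0],"rotation":[0,0,0]},{"dp":[0,0,0],"rotation":[0,0,0]},{"dp":[0,0,0],"rotation":[0,0,0]},{"dp":[0,0,0],"rotation":[0,0,0]},{"dp":[0,0,0],"rotation":[0,0,0]},{"dp":[0,0,0],"rotation":[0,0,0]},{"dp":[0,0,0],"rotation":[0,0,0]},{"dp":[0,0,0],"rotation":[0,0,0]}]' 1 100
python3 -c "
from h import *
go([.508,-.273,.4])"
```

```text
time: 32.48
eef_pos: [0.5074, -0.2734, 0.2467]
eef_rot: [-0.087, 0.996, 0.0, 0.0]
wrist_force: [0.4, -0.5, -1.0]
opening: 0.7
grasp_force: 0.0
time: 33.32
eef_pos: [0.5071, -0.2743, 0.2473]
eef_rot: [-0.086, 0.996, -0.0, 0.001]
wrist_force: [-2.1, 3.6, 11.9]
opening: 0.145
grasp_force: 99.5
dp [-0.006   0.004  -1.2298] rot [-0.0004  0.0017  0.    ] yawnow 99.87 q7 2.54
```

```bash
python3 -m jog '[{"dp":[0,0,-0.06],"rotation":[0,0,0]},{"dp":[0,0,-0.16],"rotation":[0,0,0]},{"dp":[0,0,-0.3],"rotation":[0,0,0]},{"dp":[0,0.05,-0.45],"rotation":[0,0,0]},{"dp":[0,0.12,-0.6],"rotation":[0,0,0]},{"dp":[0,0.24,-0.75],"rotation":[0,0,0]},{"dp":[0,0.38,-0.82],"rotation":[0,0,0]},{"dp":[0,0.53,-0.82],"rotation":[0,0,0]},{"dp":[0,0.68,-0.82],"rotation":[0,0,0]},{"dp":[0,0.83,-0.82],"rotation":[0,0,0]},{"dp":[0,0.95,-0.82],"rotation":[0,0,0]},{"dp":[0,1,-0.82],"rotation":[0,0,0]},{"dp":[0,1,-0.82],"rotation":[0,0,0]}]'
python3 -c "
from h import *
go([.4886,.2686,.45-r.grip_depth],77.3)"
```

```text
time: 34.4
eef_pos: [0.4634, -0.0248, 0.4513]
eef_rot: [-0.088, 0.996, 0.001, -0.0]
wrist_force: [-0.4, 0.0, -4.4]
opening: 0.14
grasp_force: 98.2
dp [-0.3055  1.1377  0.0064] rot [ 1.50e-03 -3.00e-04  5.07e-01] yawnow 100.12 q7 1.79
```

```bash
python3 -m jog '[{"dp":[-0.02,0.08,0],"rotation":[0,0,0.07]},{"dp":[-0.06,0.2,0],"rotation":[0,0,0.15]},{"dp":[-0.1,0.34,0],"rotation":[0,0,0.23]},{"dp":[-0.14,0.49,0],"rotation":[0,0,0.31]},{"dp":[-0.18,0.64,0],"rotation":[0,0,0.39]},{"dp":[-0.22,0.79,0],"rotation":[0,0,0.47]},{"dp":[-0.26,0.92,0],"rotation":[0,0,0.507]},{"dp":[-0.3,1,0],"rotation":[0,0,0.507]},{"dp":[-0.3,1,0],"rotation":[0,0,0.507]},{"dp":[-0.3,1,0],"rotation":[0,0,0.507]}]'
python3 -c "
from h import *
go([.4886,.2686,.36-r.grip_depth],77.3)"
```

```text
time: 35.23
eef_pos: [0.4952, 0.2319, 0.4507]
eef_rot: [0.112, 0.994, -0.001, -0.0]
wrist_force: [-0.0, -1.1, -3.9]
opening: 0.147
grasp_force: 98.4
dp [0.0585 0.1378 0.3626] rot [-0.0015 -0.0005 -0.0042] yawnow 77.11 q7 0.95
```

```bash
python3 -m jog '[{"dp":[0.03,0.07,0],"rotation":[0,0,0]},{"dp":[0.058,0.138,0.04],"rotation":[0,0,0]},{"dp":[0.058,0.138,0.12],"rotation":[0,0,0]},{"dp":[0.058,0.138,0.22],"rotation":[0,0,0]},{"dp":[0.058,0.138,0.32],"rotation":[0,0,0]},{"dp":[0.058,0.138,0.36],"rotation":[0,0,0]},{"dp":[0.058,0.138,0.36],"rotation":[0,0,0]},{"dp":[0.058,0.138,0.36],"rotation":[0,0,0]}]'
python3 -c "
from h import *
go([.4886,.2686,.316-r.grip_depth])
st=r.get_state();im=shot('wrist','w12.png')
"
```

```text
time: 35.9
eef_pos: [0.4891, 0.2675, 0.3619]
eef_rot: [0.113, 0.994, -0.0, 0.0]
wrist_force: [-0.1, -0.3, -2.2]
opening: 0.142
grasp_force: 98.2
dp [0.0032 0.0038 0.1837] rot [-0.0003  0.0004  0.    ] yawnow 76.98 q7 0.92
```

```bash
python3 -m jog '[{"dp":[0.003,0.004,0.05],"rotation":[0,0,0]},{"dp":[0.003,0.004,0.1],"rotation":[0,0,0]},{"dp":[0.003,0.004,0.14],"rotation":[0,0,0]},{"dp":[0.003,0.004,0.165],"rotation":[0,0,0]},{"dp":[0.003,0.004,0.178],"rotation":[0,0,0]},{"dp":[0.003,0.004,0.184],"rotation":[0,0,0]},{"dp":[0.003,0.004,0.188],"rotation":[0,0,0]},{"dp":[0.003,0.004,0.188],"rotation":[0,0,0]}]'
```

```text
time: 36.62
eef_pos: [0.4884, 0.2694, 0.3145]
eef_rot: [0.113, 0.994, 0.0, 0.0]
wrist_force: [0.3, 0.5, -3.6]
opening: 0.144
grasp_force: 98.5
```

```bash
for i in 1 2 3; do python3 -m jog '[{"dp":[0,0,0.002],"rotation":[0,0,0]},{"dp":[0,0,0.002],"rotation":[0,0,0]}]' | egrep "pos|force"; done
```

```text
eef_pos: [0.4883, 0.2694, 0.3141]
wrist_force: [-0.8, 0.0, -2.0]
grasp_force: 98.7
eef_pos: [0.4882, 0.2695, 0.3136]
wrist_force: [-4.1, -0.0, 3.8]
grasp_force: 99.7
eef_pos: [0.4882, 0.2696, 0.3132]
wrist_force: [-5.6, 0.0, 8.2]
grasp_force: 100.4
```

```bash
python3 -m jog '[{"dp":[0,0,0],"rotation":[0,0,0]},{"dp":[0,0,0],"rotation":[0,0,0]},{"dp":[0,0,0],"rotation":[0,0,0]},{"dp":[0,0,0],"rotation":[0,0,0]},{"dp":[0,0,0],"rotation":[0,0,0.05]},{"dp":[0,0,0],"rotation":[0,0,0.12]},{"dp":[0,0,0],"rotation":[0,0,0.19]},{"dp":[0,0,0],"rotation":[0,0,0.26]},{"dp":[0,0,0],"rotation":[0,0,0.33]},{"dp":[0,0,0],"rotation":[0,0,0.4]},{"dp":[0,0,0],"rotation":[0,0,0.47]},{"dp":[0,0,0],"rotation":[0,0,0.5]},{"dp":[0,0,0],"rotation":[0,0,0.5]}]'
```

```text
time: 38.2
eef_pos: [0.4886, 0.2697, 0.3132]
eef_rot: [0.305, 0.952, 0.001, 0.001]
wrist_force: [0.9, 2.5, 3.9]
opening: 0.142
grasp_force: 99.8
```

```bash
python3 -m jog '[{"dp":[0,0,0],"rotation":[0,0,0.05]},{"dp":[0,0,0],"rotation":[0,0,0.11]},{"dp":[0,0,0],"rotation":[0,0,0.17]},{"dp":[0,0,0],"rotation":[0,0,0.23]},{"dp":[0,0,0],"rotation":[0,0,0.29]},{"dp":[0,0,0],"rotation":[0,0,0.35]},{"dp":[0,0,0],"rotation":[0,0,0.41]},{"dp":[0,0,0],"rotation":[0,0,0.45]},{"dp":[0,0,0],"rotation":[0,0,0.45]},{"dp":[0,0,0],"rotation":[0,0,0.45]},{"dp":[0,0,0],"rotation":[0,0,0.45]}]'
python3 -c "
from h import *
go([.4886,.2686,.1585],22.3)"
```

```text
time: 39.12
eef_pos: [0.4884, 0.2694, 0.3129]
eef_rot: [0.466, 0.885, 0.0, 0.0]
wrist_force: [3.5, 3.2, 4.9]
opening: 0.144
grasp_force: 100.0
dp [-0.003  -0.0012 -0.001 ] rot [1.000e-03 2.000e-04 2.691e-01] yawnow 34.41 q7 0.29
```

```bash
python3 -m jog '[{"dp":[0,0,0],"rotation":[0,0,0.05]},{"dp":[0,0,0],"rotation":[0,0,0.1]},{"dp":[0,0,0],"rotation":[0,0,0.15]},{"dp":[0,0,0],"rotation":[0,0,0.2]},{"dp":[0,0,0],"rotation":[0,0,0.24]},{"dp":[0,0,0],"rotation":[0,0,0.269]},{"dp":[0,0,0],"rotation":[0,0,0.269]},{"dp":[0,0,0],"rotation":[0,0,0.269]}]'
python3 -c "
from h import *
go([.4886,.2686,.1585],22.3)"
```

```text
time: 39.78
eef_pos: [0.4877, 0.269, 0.312]
eef_rot: [0.557, 0.83, -0.001, -0.001]
wrist_force: [0.7, 0.0, -5.0]
opening: 0.146
grasp_force: 98.5
dp [-0.0029  0.0026 -0.0047] rot [-0.0028  0.0003 -0.0012] yawnow 22.25 q7 0.1
```

The contact force vanished, so the key is over the notch. I lower gently.

```bash
for i in 1 2; do python3 -m jog '[{"dp":[0,0,0.004],"rotation":[0,0,0]},{"dp":[0,0,0.008],"rotation":[0,0,0]},{"dp":[0,0,0.008],"rotation":[0,0,0]}]' | egrep "pos|force"; done
```

```text
eef_pos: [0.488, 0.2692, 0.3103]
wrist_force: [0.1, -0.6, -4.2]
grasp_force: 98.5
eef_pos: [0.4882, 0.2693, 0.3084]
wrist_force: [0.8, -0.3, -4.1]
grasp_force: 98.5
```

```bash
python3 -m jog '[{"dp":[0,0,0.003],"rotation":[0,0,0]},{"dp":[0,0,0.005],"rotation":[0,0,0]},{"dp":[0,0,0.005],"rotation":[0,0,0]}]' | egrep "pos|force"; python3 -m jog '[{"dp":[0,0,0],"rotation":[0,0,0]},{"dp":[0,0,0],"rotation":[0,0,0]},{"dp":[0,0,0],"rotation":[0,0,0]},{"dp":[0,0,0],"rotation":[0,0,0]},{"dp":[0,0,0],"rotation":[0,0,0]}]' 0.5 && python3 -m jog '[{"dp":[0,0,-0.08],"rotation":[0,0,0]},{"dp":[0,0,-0.2],"rotation":[0,0,0]},{"dp":[-0.1,0,-0.35],"rotation":[0,0,0]},{"dp":[-0.2,0,-0.5],"rotation":[0,0,0]},{"dp":[-0.3,0,-0.65],"rotation":[0,0,0]},{"dp":[-0.4,0,-0.75],"rotation":[0,0,0]},{"dp":[-0.4,0,-0.75],"rotation":[0,0,0]},{"dp":[-0.4,0,-0.75],"rotation":[0,0,0]}]'
python3 -c "
from h import *
st=r.get_state();im=shot('wrist','w13.png');b=shot('scene','s13.png')
bb=cv2.resize(b[110:215,290:420],None,fx=3.2,fy=3.2,interpolation=cv2.INTER_CUBIC)
a=cv2.resize(im[0:330,130:430],(int(300*336/330),336))
cv2.imwrite('pics/fin.png',np.hstack([a,bb[:336]]))"
```

```text
eef_pos: [0.4882, 0.2693, 0.3074]
wrist_force: [0.7, -1.3, -3.7]
grasp_force: 98.6
time: 40.95
eef_pos: [0.4883, 0.2693, 0.3075]
eef_rot: [0.558, 0.83, 0.0, 0.0]
wrist_force: [0.1, 0.1, 0.0]
opening: 0.501
grasp_force: 0.0
time: 41.62
eef_pos: [0.5266, 0.1748, 0.4968]
eef_rot: [0.559, 0.829, 0.002, 0.001]
wrist_force: [0.0, 0.3, -1.1]
opening: 0.502
grasp_force: 0.0
```

View pics/fin.png

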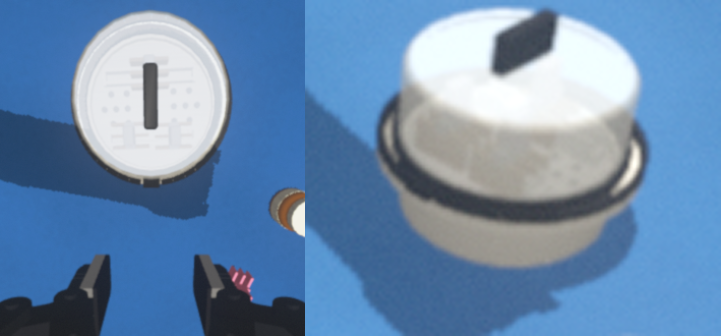

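The lid is level inside the collar with its key in the notch at (150,182), and the robot is clear. I hand it in.

```bash
python3 -c "
from bench import order
print(order.finish_job())"
```

```text
the job is handed in; nothing more can be done
None
```

I handed the job in at about 42 s with the plate on its ledge, all three carriers interlaced with its fins, and the lid turned about 55° on the rim until its key dropped into the notch; the final pictures show it level, but the hand-in returned no verdict.

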